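# Tidy the vanity top round the glass shelf

## Robot

A 6-joint arm with a two-finger parallel gripper is mounted at the origin on the work surface. World frame = base frame: x ahead of the robot, y to its left, z up, the work surface at z = 0. Lengths are in m, angles in rad, forces in N, time in s.
With the tool pointing down it reaches from about 0.425 to 0.95 m from the base axis. Payload 3.5 kg.
Tool frame: the origin (TCP) lies at the very end of the fingers, on their centre line; the grasp point (between the pads) lies 19 mm behind it; z points along the fingers, y is the line along which they close (so a half turn about z gives the same grasp; the last joint's range is limited). The gripper opens to 85 mm and grips with 20 to 120 N. Pads are 22 mm wide; open, the fingers measure 114 mm over their backs; the gripper's body (76 mm by 85 mm) begins 54 mm behind the grasp point. The pads swing forward as they close: fully open they stand 13 mm farther back than shut.
Start: joints at [1.076, 0.286, 1.577, -0, 1.279, -0.15], TCP at [0.228, 0.635, 0.231] pointing down, gripper open.
Joint ranges: [-2.77, 2.77], [-0.9, 2.22], [0.21, 2.48], [-1.53, 4.67], [0.24, 2.81], [-2.84, 2.84]. Speed limits (rad/s): [2.79, 2.79, 3.14, 3.14, 3.14, 3.14].

## Interface

Orientations are given as a unit quaternion [x, y, z, w].
In Python, from plant import ctrl gives the robot as it stands.
- The arm moves only by the tool carry_out, never from a script. Its argument "deltas" is one flat list of numbers, 6 for each row, row after row: the shift along the tool's x, y, z in m, then the turn, a rotation vector about the tool's x, y, z in rad. A call has 1 to 5 rows; each row is the pose to reach, as a shift and turn from the pose commanded when the call began, along the tool's axes at that moment; what a row does not reach only later rows make up. A row lasts 1/8 s, in which the tool goes at most 62.5 mm and 10.7 degrees, less where a joint would pass 70% of its speed; a pose out of reach is approached as far as the arm can. A call with a gripper value outside its range is refused whole. "grip" is the opening in per cent of the stroke, from 0 (shut) to 100 (fully open), set as the call begins (left out, the last holds). The fingers move at their own pace and stop on an object; "grip_force" is the grip in N (left out, the last holds). Time passes only in rows, so rows that repeat a pose let the fingers close. It gives the time, the measured TCP pose, the force, the opening and the grip force at its end, in the units of the state.
- ctrl.get_state(): the state, without advancing time (a new reading comes with each control period).
- ctrl.read_camera(name): name is "scene" or "side" or "wrist"; returns (picture, depth): 420x560x3 uint8, red, green, blue; 420x560 float32, m along the optical axis (not along the pixel's ray), 0 where there is no reading.
- ctrl.camera_model(name): a dict with "intrinsics" (3x3 intrinsics, pixels), "extrinsics" (4x4, takes a point from world to camera coordinates); the wrist camera has in their place "hand_eye" (4x4, takes a point from camera to tool coordinates, whose origin is the TCP and whose axes are the flange's). Camera axes: x right, y down, z forward; pixel columns grow to the right and rows downward; lengths in m; the calibration is good to about 2 mm. A picture is of the moment at which its call begins: read the wrist's pose just before it. camera_model takes no time and is no camera call.
- ctrl.sign_off(): hands the job in; it is judged then, once.
Trained networks look in the newest picture that a camera, given by its name, has taken for a name from the list of things; names that differ only in an ending like _2 or _b are one class to them, and where a whole thing is asked for, a point or a joint stands for the part that bears it (a point fixed in the world has none). Each returns a list of dicts, best first, with "score" (0 to 1); they miss things now and then, are a little off and sometimes report something else, mostly with a low value. They report only what shows in the picture. A call takes as long as a camera call. They do not tell look-alikes from the thing itself.
- ctrl.find_in(camera, query): "uv" ([column, row] in pixels, amid what is visible of it).
The state is a dict: "time": time; "qpos": joint angles; "dq": joint speeds; "joint_efforts": joint torques, N m; "eef_pos": TCP position; "tcp_rot": TCP orientation; "contact_force": force on the tool from outside, world axes, zero at the start; "wrist_torque": the same for the moment, N m; "opening": opening from 0.0 (shut) to 1.0 (fully open); "finger_force": force on a finger pad.
Only numpy, scipy, OpenCV 4.12 (cv2) and the standard library are available. Lean on these libraries where they do the work, as an engineer would, in place of code of your own. Each camera call takes 0.05 s, during which the arm holds its last target. There are 200 camera calls.

## Task

Tidy the vanity: stand the metal tumbler under the front of the glass shelf, in line with the two ceramic jars and exactly midway between them, and stand the bottle straight in front of the tall jar (out towards the shelf's open front, square to the shelf), leaving a gap of about 25 mm between bottle and jar. Slide the stone soap dish over the counter, without lifting it, until it lies centred and square on the dark rubber mat. Leave the jars, the cream pot, the toothbrush mug and the spray can where they are.

Things in the scene. Friction and masses are not known exactly. Their poses are not given: they have to be found in the camera images.
- shelf: Fixed glass riser shelf with steel edge trim: glass plate 120 mm deep (x) by 360 mm wide (y), 8 mm thick, its underside 165 mm above the vanity top. Two 14 mm steel posts at the rear corners, at x = +48, y = +-168 mm. Origin on the vanity top under the plate's centre; own -x is the open front, which faces the robot, own y runs along the shelf.
- tall_jar: White ceramic jar with a wooden lid, 68 mm diameter, 125 mm high overall, 0.5 kg, standing under the shelf with its axis 15 mm behind the shelf's front edge; one of a pair in a row parallel to the front edge, 220 mm apart; may be the left or the right one. Stays put. Origin at the centre of the underside.
- short_jar: The other jar of the pair: same ceramic, lid and 68 mm diameter, but 70 mm high. Stays put. Origin at the centre of the underside.
- tumbler: Plain aluminium tumbler, open at the top, 62 mm diameter at the rim, slightly narrower at the foot, 85 mm high, wall 3 mm, about 0.15 kg. Starts upright, either on the mat or in the middle of the counter. Origin at the centre of the underside, z up.
- bottle: Amber bottle, 140 mm high: round body of 54 mm diameter up to 106 mm, black cap 28 mm in diameter from 114 to 140 mm, about 0.25 kg. Starts upright, on the mat or in the middle of the counter, wherever the tumbler is not. Origin at the centre of the underside, z up.
- dish: Flat slab of grey stone, the soap dish: 56 mm (x) by 130 mm (y, long) by 20 mm high, about 0.35 kg, fine dark ribs on top. Origin at the centre of the underside. Either end may lead.
- mat: Dark rubber mat lying flat on the vanity top, no raised edge to catch on: 76 mm (x) by 150 mm (y, long), under 1 mm thick, fixed, to the left or right of the middle; the tumbler or the bottle stands on it at first. Origin at its centre.
- cream_pot: Bystander: low glass cream pot with steel lid, 58 mm diameter, 42 mm high, standing in front of the middle of the shelf. Origin at the centre of the underside.
- brush_mug: Bystander: white ceramic mug without handle, 68 mm diameter, 95 mm high, with two toothbrushes leaning out of it up to 190 mm high and up to 35 mm from the axis. Origin at the centre of the underside.
- spray_can: Bystander: white spray can, 52 mm diameter, 150 mm high. Origin at the centre of the underside.
Things that resemble listed ones, but are neither listed nor needed, are in the scene too. Of the things that look like the dish, the largest one is meant.

How it is judged:
By the outcome, as a careful person would: the job done as asked, in the order asked, and still so for the second after the job is handed in, with the robot touching nothing.
It also fails if it takes over 72 s, if anything falls off the work surface, if the arm or the gripper's body presses on something with over 40 N, if the wrist force passes 120 N, or if a joint passes its speed limit or range.

## Working session

There is one attempt and no reset: what is moved stays moved. The work goes in short steps, Python scripts to look and compute and a tool call to move; the robot and the scene stay as the last step left them, time stands still between calls to the robot, and variables do not carry over. Pictures are saved under pics/ and viewed, at most 10 in all, crops included, and the job is handed in when it is done.

Besides the shell and the picture viewer there is one more tool, called after "Request:" as name(argument=value, ...) on one line, values as JSON. carry_out: Moves the arm, as the interface text tells. Its arguments: {"type":"object","properties":{"deltas":{"type":"array"},"grip":{"type":"number"},"grip_force":{"type":"number"}},"required":["deltas"]}

```bash
ls; mkdir -p pics; cat > h.py <<'E'
import numpy as np, cv2
from plant import ctrl
from scipy.spatial.transform import Rotation as R
np.set_printoptions(precision=4,suppress=True)
def T():
    s=ctrl.get_state(); M=np.eye(4); M[:3,:3]=R.from_quat(s["tcp_rot"]).as_matrix(); M[:3,3]=s["eef_pos"]; return M
def cam(n):
    m=ctrl.camera_model(n); K=np.array(m["intrinsics"])
    E=T()@np.array(m["hand_eye"]) if n=="wrist" else np.linalg.inv(np.array(m["extrinsics"]))
    return K,E
def shot(n):
    K,E=cam(n); p,d=ctrl.read_camera(n); return p,d,K,E
def cloud(d,K,E):
    v,u=np.mgrid[:d.shape[0],:d.shape[1]]
    P=np.stack([(u-K[0,2])/K[0,0]*d,(v-K[1,2])/K[1,1]*d,d],-1)@E[:3,:3].T+E[:3,3]
    P[d<=0]=np.nan; return P
def save(n,p): cv2.imwrite("pics/"+n+".png",p[:,:,::-1])
E
python3 - <<'E'
from h import *
for n in("scene","side"):
    p,d,K,E=shot(n); P=cloud(d,K,E); save(n+"0",p); np.savez(n+"0",p=p,d=d,P=P)
    print(n,E[:3,3],K[0,0])
    for q in["shelf","tall_jar","short_jar","tumbler","bottle","dish","mat","cream_pot","brush_mug","spray_can"]:
        for r in ctrl.find_in(n,q)[:3]:
            u,v=np.round(r["uv"]).astype(int); print(q,round(r["score"],2),u,v,P[v,u])
s=ctrl.get_state(); print(s["time"],s["eef_pos"],R.from_quat(s["tcp_rot"]).as_matrix())
E
```

```text
pics
scene [ 0.1984 -0.3801  1.1219] 490.29472858156043
shelf 0.77 347 152 [ 0.6976 -0.0315  0.1771]
tall_jar 0.95 290 158 [0.6215 0.0746 0.1016]
short_jar 0.8 354 221 [ 0.6344 -0.1384  0.0693]
tumbler 0.84 343 302 [ 0.4982 -0.2529  0.0046]
bottle 0.57 265 245 [ 0.429  -0.0603  0.1083]
bottle 0.54 346 334 [ 0.4532 -0.3095  0.0018]
bottle 0.24 347 153 [ 0.6973 -0.0323  0.174 ]
dish 0.61 186 166 [0.433  0.2648 0.0294]
dish 0.61 144 197 [0.302  0.2718 0.0114]
dish 0.6 132 152 [0.3528 0.4025 0.0153]
mat 0.67 344 332 [ 0.4522 -0.3036  0.005 ]
cream_pot 0.7 296 218 [ 0.545  -0.0356  0.0439]
brush_mug 0.73 298 221 [ 0.5439 -0.0441  0.0421]
brush_mug 0.57 405 279 [ 0.6152 -0.3134  0.0831]
spray_can 0.62 226 110 [0.593  0.2898 0.1005]
side [0.4611 0.6699 0.6702] 398.01693341573025
shelf 0.28 322 174 [ 0.4409 -0.0153  0.0884]
tall_jar 0.93 224 213 [0.6368 0.1216 0.0884]
tall_jar 0.51 205 153 [0.6828 0.036  0.1725]
short_jar 0.93 241 160 [ 0.6421 -0.1017  0.0476]
tumbler 0.84 309 126 [ 0.4787 -0.2329  0.0682]
tumbler 0.63 224 214 [0.6369 0.1225 0.0864]
bottle 0.56 323 175 [ 0.4386 -0.0132  0.0875]
bottle 0.32 242 160 [ 0.6395 -0.1015  0.0479]
dish 0.83 395 318 [0.2973 0.2873 0.0112]
dish 0.7 369 380 [0.3515 0.4042 0.0122]
dish 0.68 314 304 [0.4457 0.275  0.019 ]
mat 0.78 320 141 [ 0.4463 -0.2661 -0.0025]
brush_mug 0.86 261 113 [ 0.6129 -0.2777  0.0739]
spray_can 0.58 223 290 [0.5945 0.3253 0.1246]
1.1 [0.2281 0.6353 0.2313] [[-0.9411  0.338  -0.    ]
 [ 0.338   0.9411 -0.    ]
 [ 0.     -0.     -1.    ]]
```

View pics/scene0.png

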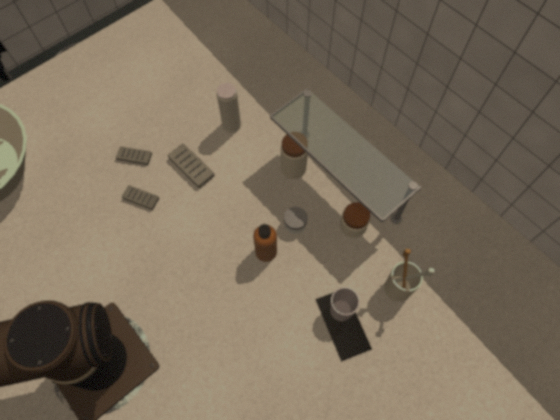

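View pics/side0.png

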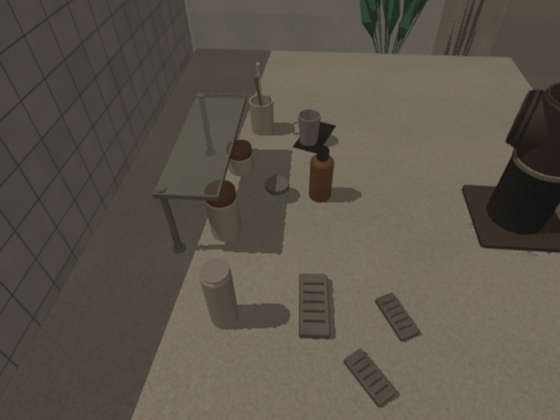

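```bash
cat > fit.py <<'E'
from h import *
from scipy.optimize import least_squares
def circ(xy,r):
    f=lambda c:np.hypot(*(xy-c).T)-r
    # start: camera-side points -> iterate from mean
    return least_squares(f,xy.mean(0),loss="soft_l1",f_scale=.002).x
def sel(P,c,rad,z0,z1):
    m=(np.hypot(P[...,0]-c[0],P[...,1]-c[1])<rad)&(P[...,2]>z0)&(P[...,2]<z1); return P[m]
E
python3 - <<'E'
from fit import *
D={n:np.load(n+"0.npz")["P"] for n in("scene","side")}
C={"tall":((.637,.09),.034,.03,.085),"short":((.64,-.13),.034,.01,.05),"tumbler":((.49,-.245),.030,.02,.08),"bottle":((.435,-.03),.027,.02,.1),"cream":((.55,-.04),.029,.01,.035),"mug":((.62,-.3),.034,.02,.09),"can":((.6,.3),.026,.02,.12)}
for k,(c,r,z0,z1) in C.items():
    for n,P in D.items():
        for cc in (c,):
            q=sel(P,cc,.07,z0,z1)
            if len(q)<30: print(k,n,"few");continue
            # keep surfaces facing the camera: start behind mean away from cam
            camp=np.array([.1984,-.3801]) if n=="scene" else np.array([.4611,.6699])
            w=q[:,:2]; d=w.mean(0)-camp; s=w.mean(0)+d/np.linalg.norm(d)*.015
            f=lambda x:np.hypot(*(w-x).T)-r
            o=least_squares(f,s,loss="cauchy",f_scale=.002)
            print(k,n,len(q),o.x,"med|res|",np.median(np.abs(o.fun)),"ztop",np.percentile(sel(P,o.x,r,0.01,.25)[:,2],97))
# low slabs
for n,P in D.items():
    for c in((.438,.27),(.30,.28),(.352,.403)):
        q=sel(P,c,.12,.012,.04)
        if len(q)<20: continue
        m=np.zeros(P.shape[:2],np.uint8); m[(np.hypot(P[...,0]-c[0],P[...,1]-c[1])<.12)&(P[...,2]>.012)&(P[...,2]<.04)]=1
        L,lab=cv2.connectedComponents(m)
        for i in range(1,L):
            q=P[lab==i]
            if len(q)>80: print(n,c,len(q),cv2.minAreaRect(q[:,:2].astype(np.float32)*1000),np.median(q[:,2]))
E
```

```text
tall scene 291 [0.6494 0.0925] med|res| 0.0005857378856382045 ztop 0.17676188609028265
tall side 561 [0.648  0.0907] med|res| 0.0005048408517368055 ztop 0.17323679038325637
short scene 216 [ 0.6527 -0.1274] med|res| 0.000613617270202909 ztop 0.1766421086282677
short side 321 [ 0.6507 -0.1295] med|res| 0.0007208802749034196 ztop 0.17306267164791492
tumbler scene 373 [ 0.4775 -0.2638] med|res| 0.00217971956923051 ztop 0.08737230675692491
tumbler side 519 [ 0.4799 -0.2628] med|res| 0.0020335085821423307 ztop 0.08337017536740783
bottle scene 278 [ 0.444  -0.0392] med|res| 0.0003723760020535403 ztop 0.14267582280970303
bottle side 595 [ 0.4422 -0.0407] med|res| 0.0005906470588183978 ztop 0.13910257231003323
cream scene 78 [ 0.5475 -0.0296] med|res| 0.000577669340625515 ztop 0.047062098088233514
cream side 161 [ 0.5448 -0.0325] med|res| 0.0008042788230379141 ztop 0.042642364395118294
mug scene 632 [ 0.6187 -0.3102] med|res| 0.004030719106561881 ztop 0.1837623628165855
mug side 637 [ 0.6166 -0.3119] med|res| 0.001421606933360027 ztop 0.17928588878262086
can scene 444 [0.6111 0.3067] med|res
[... 1168 characters left out ...]
294.03839111328125, 281.978759765625), (38.95086669921875, 87.81954193115234), 27.416440963745117) 0.013134943704716906
side (0.3, 0.28) 238 ((356.3271484375, 379.7305603027344), (24.701562881469727, 54.11194610595703), 38.193912506103516) 0.013148032412820754
side (0.352, 0.403) 222 ((427.25982666015625, 326.1588134765625), (46.11151885986328, 23.370439529418945), 44.566673278808594) 0.01829268621232738
side (0.352, 0.403) 125 ((288.8416748046875, 308.68487548828125), (21.409648895263672, 35.886634826660156), 35.475643157958984) 0.01323537770944605
side (0.352, 0.403) 922 ((350.778564453125, 397.42279052734375), (38.76115036010742, 88.71480560302734), 38.80723190307617) 0.013136007435577302
```

The scene view shows the shelf top right, with the tall jar at (293,150) and the short jar at (355,220). The bottle is at (265,245), the cream pot at (296,218), and a cup on the mat at (344,302). The large dish is at (190,165), with two smaller look-alikes at (134,156) and (140,197). The side view agrees, but the cup on the mat (309,126) seems to have a handle, so I'll zoom in.

```bash
python3 - <<'E'
from h import *
a=np.load("scene0.npz")["p"][240:380,290:450]; b=np.load("side0.npz")["p"][60:200,230:390]
i=np.hstack([cv2.resize(x,None,fx=2.5,fy=2.5,interpolation=cv2.INTER_CUBIC) for x in(a,b)])
save("crop0",np.clip(i*1.8,0,255).astype(np.uint8))
P=np.load("scene0.npz")["P"];S=np.load("side0.npz")["P"]
print("handle?",P[311,364],P[313,366],S[128,297],S[270//2,297])
for n,Q in(("scene",P),("side",S)):
    for h in(.02,.04,.06,.075):
        m=(np.hypot(Q[...,0]-.479,Q[...,1]+.263)<.08)&(abs(Q[...,2]-h)<.006); q=Q[m][:,:2]
        print(n,h,len(q),q.min(0),q.max(0))
for n in("scene","side"):
    p=np.load(n+"0.npz")["p"]; Q=np.load(n+"0.npz")["P"]
    m=(p.max(-1)<45)&(np.hypot(Q[...,0]-.455,Q[...,1]+.29)<.13)&(Q[...,2]<.012)
    L,l,s,c=cv2.connectedComponentsWithStats(m.astype(np.uint8)); i=1+np.argmax(s[1:,4])
    print(n,s[i],cv2.minAreaRect(Q[l==i][:,:2].astype(np.float32)*1000))
E
```

```text
handle? [ 0.5205 -0.299   0.0026] [ 0.5215 -0.3051 -0.0002] [ 0.5156 -0.3249 -0.0019] [ 0.5135 -0.292  -0.0036]
scene 0.02 66 [ 0.4554 -0.2868] [ 0.5056 -0.2383]
scene 0.04 75 [ 0.4537 -0.2878] [ 0.5068 -0.2367]
scene 0.06 86 [ 0.4531 -0.2899] [ 0.5081 -0.2349]
scene 0.075 84 [ 0.4514 -0.2909] [ 0.5094 -0.2343]
side 0.02 60 [ 0.4533 -0.2591] [ 0.5029 -0.2344]
side 0.04 71 [ 0.4516 -0.2597] [ 0.5063 -0.2316]
side 0.06 128 [ 0.452  -0.2912] [ 0.5063 -0.2314]
side 0.075 164 [ 0.4502 -0.2923] [ 0.5099 -0.2279]
scene [ 319  296   51   63 1278] ((463.5212707519531, -288.0686340332031), (142.30734252929688, 68.4313735961914), 70.97502899169922)
side [294 123  41  30 365] ((459.7906188964844, -288.13568115234375), (145.7117156982422, 71.30287170410156), 66.49053955078125)
```

View pics/crop0.png

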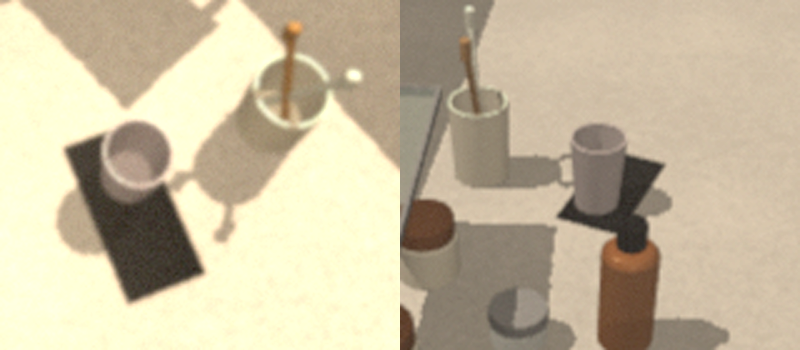

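The cup has no handle: the mark beside it is the toothbrush shadow. So it is the plain tumbler, standing on the mat, and I can start moving.

Request:
carry_out(deltas=[-0.037, -0.0475, -0.006, 0, 0, 0, -0.074, -0.095, -0.012, 0, 0, 0, -0.111, -0.1425, -0.018, 0, 0, 0, -0.148, -0.19, -0.024, 0, 0, 0, -0.185, -0.2375, -0.03, 0, 0, 0])

```text
time: 1.72
eef_pos: [0.3223, 0.3475, 0.2618]
tcp_rot: [0.171, 0.985, 0.0, 0.0]
contact_force: [2.0, 0.1, 0.3]
opening: 1.003
finger_force: 0.0
```

```bash
cat > log.py <<'E'
from h import *
import json
s=ctrl.get_state(); open("log.txt","a").write(json.dumps([list(map(float,s["qpos"])),list(map(float,s["eef_pos"])),list(map(float,s["tcp_rot"]))])+"\n")
print(s["time"],np.array(s["qpos"]),np.array(s["eef_pos"])); print(T()[:3,:3], np.array(s["contact_force"]),s["opening"],s["finger_force"])
E
python3 log.py
```

```text
1.725 [ 0.6087 -0.1957  2.0205 -0.0003  1.3158 -0.6179] [0.3223 0.3475 0.2618]
[[-0.9414  0.3374  0.001 ]
 [ 0.3374  0.9414  0.0004]
 [-0.0009  0.0007 -1.    ]] [1.9673 0.051  0.3425] 1.003277856612205 0.0
```

```bash
cat > go.py <<'E'
from h import *
def tgt(th,ph,flip=0):
    c,s=np.cos(th),np.sin(th)
    A=np.array([[-c,0,s],[0,1,0],[-s,0,-c]])
    return R.from_euler("z",ph).as_matrix()@A@(R.from_euler("z",np.pi).as_matrix() if flip else np.eye(3))
def go(pos,th,ph,flip=0,M=None):
    M=T() if M is None else M
    Rt=tgt(np.radians(th),np.radians(ph),flip)
    d=M[:3,:3].T@(np.array(pos)-M[:3,3]); w=R.from_matrix(M[:3,:3].T@Rt).as_rotvec()
    n=max(np.linalg.norm(d)/.0625,np.degrees(np.linalg.norm(w))/10.7)
    print("total",d,w,"rows",n)
    N=np.eye(4);N[:3,:3]=Rt;N[:3,3]=pos;return N
E
python3 -c "
from go import *
go([.55,0.05,.33],45,0)"
```

```text
total [-0.3148 -0.2032 -0.0681] [-0.1346 -0.7765 -0.3264] rows 6.093066464062085
```

Request:
carry_out(deltas=[-0.052, -0.034, -0.011, -0.022, -0.127, -0.053, -0.104, -0.067, -0.022, -0.044, -0.254, -0.107, -0.156, -0.101, -0.034, -0.066, -0.381, -0.16, -0.208, -0.135, -0.045, -0.088, -0.508, -0.213, -0.26, -0.168, -0.056, -0.11, -0.635, -0.267])

```text
time: 2.35
eef_pos: [0.5094, 0.1034, 0.3185]
tcp_rot: [0.031, 0.947, -0.001, 0.319]
contact_force: [1.0, 1.1, 0.1]
opening: 0.998
finger_force: 0.0
```

```bash
python3 log.py; cat > kin.py <<'E'
from h import *
import json
from scipy.optimize import least_squares
def fk(q,p,s4,s6):
    a,h,L1,e,L2,d,tx=p
    r=R.from_euler("z",q[0]); P=r.apply([a,0,h])
    r=r*R.from_euler("y",q[1]); P=P+r.apply([0,0,L1])
    r=r*R.from_euler("y",q[2]); P=P+r.apply([e,0,L2])
    r=r*R.from_euler("z",s4*q[3])*R.from_euler("y",q[4])*R.from_euler("z",s6*q[5])
    return P+r.apply([tx,0,d]),r,P
L=[json.loads(l) for l in open("log.txt")]
L.append([[1.076,.286,1.577,0,1.279,-.15],[.2281,.6353,.2313],[.1714,.9852,0,0]])
def fit():
    best=None
    for s4 in(1,-1):
        for s6 in(1,-1):
            f=lambda p:np.concatenate([np.concatenate([(fk(q,p,s4,s6)[0]-x)*10,[]]) for q,x,o in L]+[(p-[.1,.35,.4,0,.45,.25,0])*.003])
            o=least_squares(f,[.1,.35,.4,0,.45,.25,0])
            er=max((R.from_quat(w).inv()*fk(q,o.x,s4,s6)[1]).magnitude() for q,x,w in L)
            if best is None or o.cost+er<best[0]: best=(o.cost+er,o.x,s4,s6,er)
    return best
if __name__=="__main__":
    b=fit(); print(b)
    for q,x,o in L: print(fk(q,*b[1:4])[0]-x)
E
python3 kin.py
```

```text
2.35 [ 0.0216 -0.4667  2.2105 -0.0501  0.7502 -1.4582] [0.5094 0.1034 0.3185]
[[-0.7947  0.0595  0.604 ]
 [ 0.0587  0.9981 -0.0211]
 [-0.6041  0.0187 -0.7967]] [1.027  1.1296 0.0623] 0.9983106879827668 0.0
(np.float64(1.735171816219856), array([ 0.4303, -3.0888,  0.1928, -3.5725, -0.7419,  0.4929,  0.1362]), 1, -1, 1.3456118853896395)
[ 0.0114 -0.0189 -0.0101]
[-0.0002  0.0254  0.0033]
[ 0.0714 -0.0373  0.0069]
```

```bash
cat > kin.py <<'E'
from h import *
import json
from scipy.optimize import least_squares
P0=np.array([0,.35,.4,0,.4,.25,.1])
def fk(q,p,s4,s6,o6):
    a,h,L1,e,L2,d,b=p
    r=R.from_euler("z",q[0]); P=r.apply([a,b,h])
    r=r*R.from_euler("y",q[1]); P=P+r.apply([0,0,L1])
    r=r*R.from_euler("y",q[2]); P=P+r.apply([e,0,L2])
    r=r*R.from_euler("z",s4*q[3])*R.from_euler("y",q[4])*R.from_euler("z",s6*q[5]+o6)
    return P+r.apply([0,0,d]),r,P
L=[json.loads(l) for l in open("log.txt")]
L.append([[1.076,.286,1.577,0,1.279,-.15],[.2281,.6353,.2313],[.1714,.9852,0,0]])
def fit():
    best=None
    for s4 in(1,-1):
        for s6 in(1,-1):
          for o6 in(np.pi/2,-np.pi/2):
            f=lambda p:np.concatenate([(fk(q,p,s4,s6,o6)[0]-x)*10 for q,x,o in L]+[(p-P0)*.003])
            o=least_squares(f,P0)
            er=max((R.from_quat(w).inv()*fk(q,o.x,s4,s6,o6)[1]).magnitude() for q,x,w in L)
            if best is None or o.cost+er<best[0]: best=(o.cost+er,o.x,s4,s6,o6,er)
    return best
if __name__=="__main__":
    b=fit(); print(b)
    for q,x,o in L: print(fk(q,*b[1:5])[0]-x, (R.from_quat(o).inv()*fk(q,*b[1:5])[1]).magnitude())
E
python3 kin.py
```

```text
(np.float64(0.000503043025249614), array([-0.0009,  0.2426,  0.4438,  0.0234,  0.5743,  0.2492,  0.1009]), 1, 1, 1.5707963267948966, 0.0005028059421584036)
[-0.  0. -0.] 3.0152820291873133e-16
[-0.  0.  0.] 3.6335917401816035e-16
[ 0. -0.  0.] 0.0005028059421584036
```

```bash
cat >> kin.py <<'E'
LO=np.array([-2.77,-.9,.21,-1.53,.24,-2.84]);HI=np.array([2.77,2.22,2.48,4.67,2.81,2.84])
B=fit()
def ik(pos,Rt,q0=None):
    bst=None
    rng=np.random.default_rng(0)
    for k in range(12):
        x0=np.array(q0) if (k==0 and q0 is not None) else LO+.05+(HI-LO-.1)*rng.random(6)*[1,1,1,.5,1,1]
        f=lambda q:np.concatenate([(lambda A:np.concatenate([(A[0]-pos)*5,(R.from_matrix(Rt).inv()*A[1]).as_rotvec()]))(fk(q,*B[1:5]))])
        o=least_squares(f,np.clip(x0,LO+.01,HI-.01),bounds=(LO+.03,HI-.03))
        c=o.cost
        if bst is None or c<bst[0]-1e-9: bst=(c,o.x)
        if bst[0]<1e-8 and k==0: break
    return bst
E
python3 - <<'E'
from kin import *
from go import tgt
q0=L[-2][0]
def tcp(c,z,th,ph):
    Rt=tgt(np.radians(th),np.radians(ph)); return np.array([c[0],c[1],z])+Rt[:,2]*.019,Rt
for th in(40,45,50,55):
    for ph in(-15,0,15):
        p,Rt=tcp((.650,-.0185),.058,th,ph); c,q=ik(p,Rt,q0); print("place",th,ph,c<1e-7,q)
    for ph in(-15,0,15,30,45):
        p,Rt=tcp((.480,-.262),.058,th,ph); c,q=ik(p,Rt,q0); print("  pick",th,ph,c<1e-7,q)
E
```

```text
place 40 -15 False [-0.1175  0.2911  2.0453 -0.6714  0.27   -0.7933]
place 40 0 False [-0.2726  0.2693  2.1016  1.0362  0.27   -2.81  ]
place 40 15 False [-0.3176  0.2895  2.1309  1.4531  0.3752  2.81  ]
  pick 40 -15 False [-0.8433  0.0867  2.364   1.4482  0.3716  2.81  ]
  pick 40 0 False [-0.9093  0.1191  2.3078  1.1903  0.5785  2.81  ]
  pick 40 15 True [-0.9532  0.1753  2.2409  1.0562  0.7645  2.687 ]
  pick 40 30 True [-0.9713  0.2413  2.1584  0.9263  0.9302  2.5687]
  pick 40 45 True [-0.9672  0.3101  2.0675  0.8001  1.0784  2.453 ]
place 45 -15 False [-0.1216  0.3144  2.1672  3.7908  0.27    1.0262]
place 45 0 False [-0.2804  0.2787  2.1674  1.9143  0.27    2.5904]
place 45 15 True [-0.3271  0.2881  2.1339  1.5101  0.4044  2.7663]
  pick 45 -15 True [-0.8593  0.0876  2.3817  1.6135  0.4095  2.6465]
  pick 45 0 True [-0.9381  0.1302  2.3331  1.3665  0.6216  2.6238]
  pick 45 15 True [-0.9852  0.1921  2.2584  1.1785  0.8117  2.5551]
  pick 45 30 True [-1.0025  0.2635  2.1668  1.0161  0.9809  2.4732]
  pick 45 45 True [-0.9954  0.3371  2.0665  0.8689  1.1329  2.3841]
place 50 -1
[... 372 characters left out ...]
1.2857  0.8697  2.4368]
  pick 50 30 True [-1.0313  0.2908  2.1723  1.0957  1.0379  2.3871]
  pick 50 45 True [-1.021   0.3679  2.0636  0.9307  1.1909  2.3221]
place 55 -15 True [-0.1522  0.31    2.1933  3.4209  0.3308  1.3689]
place 55 0 True [-0.2604  0.2984  2.2098  2.5265  0.3741  2.0009]
place 55 15 True [-0.358   0.3163  2.1844  1.9534  0.5386  2.3146]
  pick 55 -15 True [-0.9003  0.1288  2.4311  2.0183  0.5723  2.2203]
  pick 55 0 True [-0.9927  0.1771  2.3718  1.6448  0.7586  2.3187]
  pick 55 15 True [-1.0433  0.2455  2.2825  1.3779  0.9362  2.332 ]
  pick 55 30 True [-1.0575  0.3229  2.175   1.166   1.0998  2.3097]
  pick 55 45 True [-1.044   0.402   2.0588  0.9864  1.2516  2.2665]
```

```bash
cat > plan.py <<'E'
from kin import *
from go import tgt
def pose(c,z,th,ph,back=0,flip=1):
    Rt=tgt(np.radians(th),np.radians(ph),flip); return np.array([c[0],c[1],z])+Rt[:,2]*(.019-back),Rt
def rows(M,seq):  # deltas rel. to pose M of list of (p,R)
    for p,r in seq:
        d=M[:3,:3].T@(p-M[:3,3]); w=R.from_matrix(M[:3,:3].T@r).as_rotvec(); print(np.round(np.r_[d,w],4).tolist())
E
cat > path.py <<'E'
from plan import *
q=np.array(ctrl.get_state()["qpos"])
th,ph=55,35
qp=None
K=[("pick",(.48,-.262),.058,0),("pre",(.48,-.262),.058,.13),("lift",(.48,-.262),.118,0),("mid",(.54,-.14),.118,0),("near",(.60,-.0185),.108,0),("place",(.65,-.0185),.058,0),("ret",(.65,-.0185),.058,.13)]
s=np.array([-1.,.35,2.1,1.2,1.2,-.85])
Q={}
for n,c,z,b in K:
    p,Rt=pose(c,z,th,ph,b); e,s=ik(p,Rt,s); Q[n]=s; print(n,e<1e-7,s,p)
g=Q["pre"]; n=10
print("pre path from",q)
seq=[]
for t in np.linspace(0,1,n+1)[1:]:
    p,r,w=fk(q+(g-q)*t,*B[1:5]); print(t,p,"wrist",w); seq.append((p,r.as_matrix()))
for (p,r),(p2,r2) in zip(seq,seq[1:]): print(np.linalg.norm(p2-p),np.degrees((R.from_matrix(r).inv()*R.from_matrix(r2)).magnitude()))
E
python3 path.py
```

```text
pick True [-1.0556  0.3493  2.1368  1.1033  1.1516 -0.8443] [ 0.4927 -0.2531  0.0471]
pre True [-1.2722  0.1908  2.1428  0.9241  1.3548 -0.7894] [ 0.4055 -0.3142  0.1217]
lift True [-1.0556  0.2206  2.1433  1.0588  1.2092 -0.7276] [ 0.4927 -0.2531  0.1071]
mid True [-0.7938  0.1538  2.2244  1.2166  1.0379 -0.6573] [ 0.5527 -0.1311  0.1071]
near True [-0.4966  0.1851  2.2135  1.4106  0.8365 -0.6176] [ 0.6127 -0.0096  0.0971]
place True [-0.4489  0.3791  2.093   1.5124  0.7976 -0.7131] [ 0.6627 -0.0096  0.0471]
ret True [-0.6575  0.1034  2.2446  1.2756  0.9568 -0.5869] [ 0.5755 -0.0707  0.1217]
pre path from [ 0.0216 -0.4667  2.2105 -0.0501  0.7502 -1.4582]
0.1 [0.5139 0.0545 0.2813] wrist [0.3881 0.0595 0.4964]
0.2 [0.5125 0.0082 0.2477] wrist [0.4092 0.0049 0.4745]
0.30000000000000004 [ 0.5066 -0.035   0.2181] wrist [ 0.4212 -0.0536  0.4515]
0.4 [ 0.4978 -0.0756  0.1927] wrist [ 0.4236 -0.1144  0.4274]
0.5 [ 0.4871 -0.1142  0.1715] wrist [ 0.4159 -0.1758  0.4023]
0.6000000000000001 [ 0.4751 -0.152   0.1545] wrist [ 0.3982 -0.236   0.3762]
0.7000000000000001 [ 0.4617 -0.19    0.1415] wrist [ 0.3708 -0.2932  0.3493]
0.8 [ 0.4465 -0.2293  0.132 ] wrist [ 0.3344 -0.3458  0.3217]
0.9 [ 0.4282 -0.2706  0.1256] wrist [ 0.2898 -0.3922  0.2934]
1.0 [ 0.4055 -0.3142  0.1217] wrist [ 0.2383 -0.4312  0.2646]
0.057174247082681304 15.65023638928971
0.052761922843088116 15.710958993730824
0.0486867576746675 15.734637511931954
0.045329719333489275 15.721889573358688
0.04310164426541522 15.674001514374769
0.04234866345138646 15.59290796098782
0.04322513807282847 15.481151949008225
0.04562640878056416 15.341824720716819
0.04924604792495031 15.178484464309125
```

```bash
cat > jp.py <<'E'
from plan import *
import sys
c,z,th,ph,b,flip,n=eval(sys.argv[1]); seed=eval(sys.argv[2])
q=np.array(ctrl.get_state()["qpos"]); p,Rt=pose(c,z,th,ph,b,flip); e,g=ik(p,Rt,seed); print(e<1e-7,g,p)
M=T(); seq=[]
for t in np.arange(1,n+1)/n:
    p,r,w=fk(q+(g-q)*t,*B[1:5]); seq.append((p,r.as_matrix()))
    if len(seq)<=n: print(np.round(p,3),np.round(w,3))
for k in range(0,n,5):
    if k: M=np.eye(4); M[:3,3],M[:3,:3]=seq[k-1]
    print("call",k//5); rows(M,seq[k:k+5])
E
python3 jp.py "((.48,-.262),.188,55,35,.13,1,16)" "[-1.27,.1,2.1,.92,1.35,-.79]"
```

```text
True [-1.2722 -0.0274  2.0896  0.8954  1.5221 -0.5735] [ 0.4055 -0.3142  0.2517]
[0.511 0.072 0.303] [0.375 0.079 0.511]
[0.511 0.043 0.288] [0.388 0.047 0.505]
[0.509 0.014 0.275] [0.399 0.014 0.499]
[ 0.506 -0.013  0.264] [ 0.406 -0.021  0.492]
[ 0.501 -0.038  0.254] [ 0.411 -0.057  0.485]
[ 0.496 -0.063  0.246] [ 0.412 -0.093  0.478]
[ 0.491 -0.087  0.239] [ 0.41  -0.13   0.471]
[ 0.485 -0.111  0.234] [ 0.404 -0.167  0.463]
[ 0.478 -0.135  0.231] [ 0.395 -0.205  0.456]
[ 0.471 -0.158  0.23 ] [ 0.383 -0.241  0.448]
[ 0.463 -0.182  0.23 ] [ 0.367 -0.277  0.439]
[ 0.455 -0.207  0.232] [ 0.347 -0.311  0.431]
[ 0.445 -0.233  0.235] [ 0.325 -0.344  0.422]
[ 0.434 -0.259  0.239] [ 0.299 -0.375  0.413]
[ 0.421 -0.286  0.245] [ 0.27  -0.405  0.404]
[ 0.406 -0.314  0.252] [ 0.238 -0.431  0.395]
call 0
[0.0063, -0.0312, 0.0143, 0.0147, 0.0684, 0.1633]
[0.0135, -0.0611, 0.0263, 0.0269, 0.1321, 0.3286]
[0.0213, -0.0897, 0.036, 0.0362, 0.1914, 0.4952]
[0.0293, -0.1171, 0.0437, 0.0421, 0.2466, 0.6628]
[0.0372, -0.1432, 0.0495, 0.0441, 0.2977, 0.8311]
call 1
[-0.0147, -0.0218, 0.004, -0.006, 0.0533, 0.1664]
[-0.0288, -0.0431, 0.0062, -0.0175, 0.1055, 0.3317]
[-0.0426, -0.0638, 0.0067, -0.0344, 0.157, 0.4953]
[-0.0564, -0.0842, 0.0055, -0.0573, 0.2081, 0.6567]
[-0.0702, -0.1045, 0.0026, -0.0862, 0.2592, 0.8151]
call 2
[-0.0225, -0.0039, -0.0109, -0.0321, 0.0584, 0.1531]
[-0.0451, -0.008, -0.0236, -0.0689, 0.1197, 0.3017]
[-0.0678, -0.0127, -0.0382, -0.1102, 0.1841, 0.445]
[-0.091, -0.0182, -0.0549, -0.1561, 0.2518, 0.5824]
[-0.1144, -0.025, -0.0735, -0.2064, 0.323, 0.7132]
call 3
[-0.0147, 0.0112, -0.0269, -0.0466, 0.0794, 0.1237]
```

Request:
carry_out(deltas=[0.0063, -0.0312, 0.0143, 0.0147, 0.0684, 0.1633, 0.0135, -0.0611, 0.0263, 0.0269, 0.1321, 0.3286, 0.0213, -0.0897, 0.036, 0.0362, 0.1914, 0.4952, 0.0293, -0.1171, 0.0437, 0.0421, 0.2466, 0.6628, 0.0372, -0.1432, 0.0495, 0.0441, 0.2977, 0.8311])

```text
time: 2.98
eef_pos: [0.4996, -0.0377, 0.2522]
tcp_rot: [0.42, 0.889, 0.112, 0.147]
contact_force: [-0.0, -0.4, -0.0]
opening: 1.0
finger_force: 0.0
```

Request:
carry_out(deltas=[-0.0147, -0.0218, 0.004, -0.006, 0.0533, 0.1664, -0.0288, -0.0431, 0.0062, -0.0175, 0.1055, 0.3317, -0.0426, -0.0638, 0.0067, -0.0344, 0.157, 0.4953, -0.0564, -0.0842, 0.0055, -0.0573, 0.2081, 0.6567, -0.0702, -0.1045, 0.0026, -0.0862, 0.2592, 0.8151])

```text
time: 3.6
eef_pos: [0.469, -0.1575, 0.2284]
tcp_rot: [0.712, 0.656, 0.25, -0.004]
contact_force: [-0.1, -0.8, -0.1]
opening: 0.999
finger_force: 0.0
```

```bash
python3 log.py; python3 kin.py; python3 jp.py "((.48,-.262),.188,55,35,.13,1,7)" "[-1.27,.1,2.1,.92,1.35,-.79]"
```

```text
3.6 [-0.7884 -0.1947  2.1396  0.5386  1.235  -0.8976] [ 0.469  -0.1575  0.2284]
[[ 0.0143  0.9363  0.3509]
 [ 0.9322 -0.1394  0.3339]
 [ 0.3616  0.3223 -0.8748]] [-0.0674 -0.7695 -0.0995] 0.9986640192816116 0.0
(np.float64(0.0005032866384507476), array([-0.0001,  0.2403,  0.4435,  0.0209,  0.5728,  0.2494,  0.1009]), 1, 1, 1.5707963267948966, 0.0005028059421584036)
[ 0.  0. -0.] 3.0152820291873133e-16
[-0. -0. -0.] 3.6335917401816035e-16
[ 0.  0. -0.] 5.5514556199278055e-16
[ 0. -0.  0.] 0.0005028059421584036
True [-1.2725 -0.0287  2.0912  0.8953  1.522  -0.5738] [ 0.4055 -0.3142  0.2517]
[ 0.463 -0.178  0.229] [ 0.368 -0.271  0.44 ]
[ 0.456 -0.199  0.23 ] [ 0.352 -0.301  0.433]
[ 0.449 -0.221  0.233] [ 0.334 -0.33   0.425]
[ 0.44  -0.243  0.236] [ 0.313 -0.358  0.418]
[ 0.43  -0.266  0.24 ] [ 0.29  -0.384  0.41 ]
[ 0.419 -0.29   0.246] [ 0.265 -0.408  0.403]
[ 0.406 -0.314  0.252] [ 0.238 -0.431  0.395]
call 0
[-0.0192, -0.0028, -0.0093, -0.0276, 0.0502, 0.1301]
[-0.0385, -0.0057, -0.0199, -0.0586, 0.1026, 0.2569]
[-0.0579, -0.009, -0.032, -0.093, 0.1571, 0.38]
[-0.0776, -0.0128, -0.0455, -0.1307, 0.2139, 0.499]
[-0.0977, -0.0174, -0.0605, -0.1717, 0.2731, 0.6134]
call 1
[-0.014, 0.0087, -0.0211, -0.0395, 0.0649, 0.1094]
[-0.0286, 0.0165, -0.0439, -0.0803, 0.1331, 0.2135]
```

FK and IK match exactly. Continuing to the pre-pick pose.

Request:
carry_out(deltas=[-0.0192, -0.0028, -0.0093, -0.0276, 0.0502, 0.1301, -0.0385, -0.0057, -0.0199, -0.0586, 0.1026, 0.2569, -0.0579, -0.009, -0.032, -0.093, 0.1571, 0.38, -0.0776, -0.0128, -0.0455, -0.1307, 0.2139, 0.499, -0.0977, -0.0174, -0.0605, -0.1717, 0.2731, 0.6134])

```text
time: 4.22
eef_pos: [0.4304, -0.2665, 0.2409]
tcp_rot: [0.834, 0.382, 0.385, -0.107]
contact_force: [0.1, -0.5, 0.7]
opening: 1.0
finger_force: 0.0
```

Request:
carry_out(deltas=[-0.014, 0.0087, -0.0211, -0.0395, 0.0649, 0.1094, -0.0286, 0.0165, -0.0439, -0.0803, 0.1331, 0.2135, -0.0286, 0.0165, -0.0439, -0.0803, 0.1331, 0.2135])

```text
time: 4.6
eef_pos: [0.4054, -0.3151, 0.2515]
tcp_rot: [0.846, 0.268, 0.44, -0.138]
contact_force: [0.2, 0.0, -0.5]
opening: 1.003
finger_force: 0.0
```

```bash
python3 log.py; python3 - <<'E'
from fit import *
p,d,K,E=shot("wrist"); save("w1",p); P=cloud(d,K,E); np.savez("w1",p=p,P=P)
print("cam",E[:3,3])
q=sel(P,(.48,-.262),.06,.01,.082); print(len(q),q.min(0),q.max(0))
for h in(.02,.04,.06,.08):
    w=q[abs(q[:,2]-h)<.004][:,:2]
    if len(w)>20:
        o=least_squares(lambda x:np.hypot(*(w-x[:2]).T)-x[2],[.48,-.262,.029],loss="soft_l1",f_scale=.001); print(h,len(w),o.x)
m=(p.max(-1)<45)&(np.hypot(P[...,0]-.46,P[...,1]+.29)<.13)&(abs(P[...,2])<.01)
print(m.sum(),cv2.minAreaRect(P[m][:,:2].astype(np.float32)*1000))
from go import *
from plan import *
M=T()
rows(M,[pose((.48,-.262),.058,55,35,.13),pose((.48,-.262),.058,55,35,0),pose((.48,-.262),.118,55,35,0)])
E
```

```text
4.6 [-1.2728 -0.0275  2.0897  0.8938  1.521  -0.5762] [ 0.4054 -0.3151  0.2515]
[[ 0.4697  0.5744  0.6704]
 [ 0.3319 -0.8186  0.4688]
 [ 0.8181  0.0023 -0.5751]] [ 0.1863  0.0499 -0.5124] 1.00312338079937 0.0
cam [ 0.3459 -0.3565  0.3981]
2780 [ 0.4509 -0.2942  0.01  ] [ 0.5095 -0.236   0.082 ]
0.02 211 [ 0.4801 -0.2647  0.0244]
0.04 293 [ 0.4801 -0.2648  0.0258]
0.06 337 [ 0.48   -0.2647  0.0272]
0.08 329 [ 0.4801 -0.2647  0.0286]
6095 ((463.54254150390625, -288.9213562011719), (147.66961669921875, 74.6968002319336), 69.65625762939453)
[-0.1065, -0.0005, 0.0745, -0.001, 0.0021, 0.0041]
[-0.1062, -0.0004, 0.2045, -0.001, 0.0021, 0.0041]
[-0.0571, -0.0002, 0.17, -0.001, 0.0021, 0.0041]
```

View pics/w1.png

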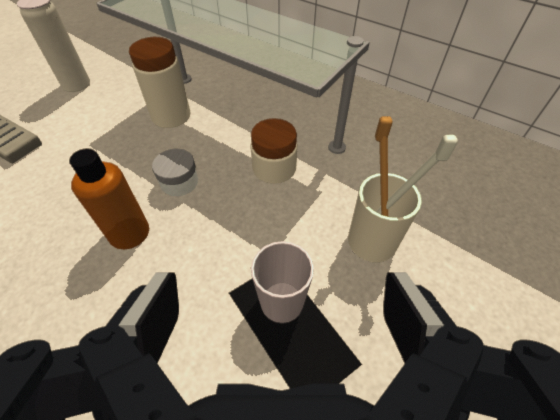

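The wrist view puts the tumbler at (282,282), centred between the open fingers, with the bottle, pot, jars and mug clear of the approach. Going in.

Request:
carry_out(deltas=[-0.036, 0, 0.025, 0, 0.002, 0.004, -0.072, 0.001, 0.049, 0, 0.002, 0.004, -0.107, 0.001, 0.0735, 0, 0.002, 0.004, -0.107, 0.001, 0.115, 0, 0.002, 0.004, -0.107, 0.001, 0.16, 0, 0.002, 0.004])

```text
time: 5.28
eef_pos: [0.4651, -0.2738, 0.0717]
tcp_rot: [0.846, 0.268, 0.44, -0.139]
contact_force: [-0.4, -0.3, -0.6]
opening: 1.001
finger_force: 0.0
```

Request:
carry_out(deltas=[0, 0, 0.022, 0, 0, 0, 0, 0, 0.0435, 0, 0, 0, 0, 0, 0.0435, 0, 0, 0])

```text
time: 5.65
eef_pos: [0.4935, -0.2531, 0.047]
tcp_rot: [0.845, 0.268, 0.44, -0.14]
contact_force: [-0.2, 0.6, -0.1]
opening: 0.998
finger_force: 0.0
```

Request:
carry_out(deltas=[0, 0, 0, 0, 0, 0, 0, 0, 0, 0, 0, 0, 0, 0, 0, 0, 0, 0, 0, 0, 0, 0, 0, 0], grip=0, grip_force=25)

```text
time: 6.15
eef_pos: [0.4933, -0.2553, 0.0484]
tcp_rot: [0.845, 0.267, 0.441, -0.139]
contact_force: [-1.9, -2.4, 4.9]
opening: 0.673
finger_force: 26.4
```

```bash
python3 log.py; python3 - <<'E'
from plan import *
from fit import *
M=T()
rows(M,[pose((.48,-.264),.118,55,35,0),pose((.54,-.14),.118,55,35,0)])
# jars from wrist view, relative to rest
P=np.load("w1.npz")["P"]
for n,c,r,z0,z1 in(("tall",(.65,.09),.034,.02,.09),("short",(.652,-.128),.034,.01,.045),("cream",(.546,-.031),.029,.01,.035),("bottle",(.443,-.04),.027,.02,.1)):
    w=sel(P,c,.05,z0,z1)[:,:2]; print(n,len(w),least_squares(lambda x:np.hypot(*(w-x).T)-r,np.array(c),loss="cauchy",f_scale=.001).x)
E
```

```text
6.15 [-1.0574  0.3476  2.1364  1.1024  1.1546 -0.8445] [ 0.4933 -0.2553  0.0484]
[[ 0.4681  0.5741  0.6718]
 [ 0.3293 -0.8188  0.4702]
 [ 0.82    0.0011 -0.5724]] [-1.9354 -2.413   4.8852] 0.6729929619086823 26.443675099015664
[0.0479, -0.0005, -0.0339, 0.0002, -0.0015, 0.0013]
[0.1169, -0.0675, 0.0647, 0.0002, -0.0015, 0.0013]
tall 1630 [0.6497 0.0901]
short 734 [ 0.6524 -0.13  ]
cream 453 [ 0.5472 -0.0318]
bottle 2186 [ 0.444  -0.0414]
```

Request:
carry_out(deltas=[0.016, 0, -0.0115, 0, 0, 0, 0.0492, 0, -0.0343, 0, 0, 0, 0.072, -0.0224, -0.0015, 0, 0, 0, 0.095, -0.0447, 0.0314, 0, 0, 0, 0.118, -0.067, 0.0643, 0, 0, 0])

```text
time: 6.78
eef_pos: [0.5526, -0.1288, 0.1062]
tcp_rot: [0.846, 0.267, 0.439, -0.139]
contact_force: [-0.1, -0.4, -1.6]
opening: 0.673
finger_force: 27.2
```

```bash
python3 log.py; python3 - <<'E'
from plan import *
M=T()
rows(M,[pose((.57,-.08),.116,55,35,0),pose((.60,-.02),.112,55,35,0),pose((.625,-.02),.09,55,35,0),pose((.651,-.02),.068,55,35,0)])
E
```

```text
6.775 [-0.7903  0.1505  2.23    1.2172  1.0351 -0.657 ] [ 0.5526 -0.1288  0.1062]
[[ 0.4712  0.5746  0.6692]
 [ 0.3295 -0.8184  0.4707]
 [ 0.8181 -0.0013 -0.575 ]] [-0.0622 -0.364  -1.5745] 0.6725832517455101 27.165843494031662
[0.0324, -0.0299, 0.048, -0.0018, 0.0017, -0.0004]
[0.063, -0.0618, 0.0986, -0.0018, 0.0017, -0.0004]
[0.0568, -0.0474, 0.128, -0.0018, 0.0017, -0.0004]
[0.051, -0.0324, 0.158, -0.0018, 0.0017, -0.0004]
```

Request:
carry_out(deltas=[0.016, -0.015, 0.024, 0, 0, 0, 0.0324, -0.03, 0.048, 0, 0, 0, 0.048, -0.046, 0.073, 0, 0, 0, 0.063, -0.062, 0.0986, 0, 0, 0, 0.0568, -0.0474, 0.128, 0, 0, 0])

```text
time: 7.4
eef_pos: [0.6376, -0.0099, 0.08]
tcp_rot: [0.845, 0.269, 0.44, -0.14]
contact_force: [-0.6, -0.6, -0.8]
opening: 0.673
finger_force: 27.2
```

Request:
carry_out(deltas=[-0.003, 0.0075, 0.015, 0, 0, 0, -0.0058, 0.015, 0.03, 0, 0, 0, -0.0058, 0.015, 0.03, 0, 0, 0])

```text
time: 7.78
eef_pos: [0.6633, -0.0119, 0.0564]
tcp_rot: [0.846, 0.267, 0.439, -0.14]
contact_force: [0.0, 0.3, -1.4]
opening: 0.675
finger_force: 27.4
```

```bash
python3 log.py; cat > chk.py <<'E'
from fit import *
from plan import *
import sys
out={}
for n in("scene","side"):
    p,d,K,E=shot(n); P=cloud(d,K,E); save(n+sys.argv[1],p); np.savez(n+sys.argv[1],p=p,P=P)
    for k,c,r,z0,z1 in(("tall",(.65,.09),.034,.02,.09),("short",(.652,-.128),.034,.01,.045),("tumb",eval(sys.argv[2]),None,.015,.1)):
        q=sel(P,c,.05,z0,z1); w=q[:,:2]
        if len(w)<20: print(n,k,len(w)); continue
        if r: x=least_squares(lambda x:np.hypot(*(w-x).T)-r,np.array(c),loss="cauchy",f_scale=.001).x
        else:
            z0=float(sys.argv[3]); o=least_squares(lambda x:np.hypot(*(w-x).T)-(.0265+.0045*(q[:,2]-z0)/.085),np.array(c),loss="cauchy",f_scale=.001); x=o.x; print(np.median(abs(o.fun)))
        print(n,k,len(w),x); out[n,k]=x
    if (n,"tumb") in out:
        t,s=out[n,"tall"],out[n,"short"]; u=(t-s)/np.linalg.norm(t-s); v=out[n,"tumb"]-(t+s)/2; print("along +y",v@u,"across(+ = back)",v@[u[1],-u[0]])
M=T(); print(M[:3,3])
E
python3 chk.py 2 "(.651,-.02)" .01
```

```text
7.775 [-0.4529  0.3589  2.0944  1.4854  0.8028 -0.6823] [ 0.6633 -0.0119  0.0564]
[[ 0.4719  0.5756  0.6678]
 [ 0.3294 -0.8177  0.472 ]
 [ 0.8178 -0.0028 -0.5755]] [ 0.0072  0.2883 -1.4439] 0.6749670361026694 27.377731586252253
scene tall 372 [0.6495 0.0925]
scene short 130 [ 0.6522 -0.1272]
0.0017325948964753077
scene tumb 473 [ 0.6483 -0.0204]
along +y -0.002992929155612531 across(+ = back) -0.0026067977182841853
side tall 705 [0.6479 0.0907]
side short 21 [ 0.6541 -0.1265]
0.0026785910895879596
side tumb 620 [ 0.6518 -0.0159]
along +y 0.001953855266722147 across(+ = back) 0.0008968354836038564
[ 0.6632 -0.0121  0.0576]
```

```bash
python3 - <<'E'
from fit import *
for n in("scene","side"):
    D=np.load(n+"2.npz");P=D["P"];p=D["p"].max(-1)
    m=(np.hypot(P[...,0]-.651,P[...,1]+.02)<.036)&(P[...,2]>.015)&(P[...,2]<.098)&(p>60); q=P[m]; w=q[:,:2]
    print(n,len(w))
    for lo,hi in((.015,.05),(.05,.08),(.08,.098)):
        a=q[(q[:,2]>lo)&(q[:,2]<hi)]
        if len(a)>8: print(lo,len(a),a.min(0),a.max(0))
    o=least_squares(lambda x:np.hypot(*(w-x).T)-(.0265+.0045*(q[:,2]-.01)/.085),np.array([.651,-.02]),loss="cauchy",f_scale=.001); print(o.x,np.median(abs(o.fun)))
E
```

```text
scene 395
0.015 117 [ 0.6455 -0.0294  0.0151] [0.6774 0.0076 0.0499]
0.05 151 [ 0.6281 -0.0488  0.0504] [0.679  0.0132 0.0799]
0.08 127 [ 0.621  -0.0537  0.0804] [0.673  0.0115 0.0978]
[ 0.6484 -0.0204] 0.0013145559254885072
side 370
0.015 64 [ 0.6235 -0.045   0.0173] [0.6632 0.0056 0.0499]
0.05 151 [ 0.6281 -0.0492  0.0501] [0.6669 0.0124 0.0797]
0.08 155 [ 0.6198 -0.0499  0.0801] [0.6586 0.0133 0.0946]
[ 0.6526 -0.0162] 0.0012137298897817016
```

Request:
carry_out(deltas=[-0.004, 0, 0.0028, 0, 0, 0, -0.0074, 0, 0.0052, 0, 0, 0, -0.0074, 0, 0.0052, 0, 0, 0])

```text
time: 8.25
eef_pos: [0.6637, -0.0123, 0.049]
tcp_rot: [0.846, 0.267, 0.44, -0.14]
contact_force: [0.8, -0.1, -1.4]
opening: 0.675
finger_force: 27.4
```

Request:
carry_out(deltas=[0, 0, 0, 0, 0, 0, 0, 0, 0, 0, 0, 0, 0, 0, 0, 0, 0, 0], grip=90)

```text
time: 8.62
eef_pos: [0.6645, -0.0125, 0.0499]
tcp_rot: [0.845, 0.267, 0.441, -0.139]
contact_force: [-0.5, 0.6, -0.3]
opening: 0.898
finger_force: 0.0
```

Request:
carry_out(deltas=[0, 0, -0.02, 0, 0, 0, 0, 0, -0.055, 0, 0, 0, 0, 0, -0.1, 0, 0, 0, 0, 0, -0.15, 0, 0, 0])

```text
time: 9.12
eef_pos: [0.5627, -0.0833, 0.1361]
tcp_rot: [0.846, 0.268, 0.44, -0.14]
contact_force: [0.8, 0.0, 0.3]
opening: 0.904
finger_force: 0.0
```

```bash
python3 log.py; python3 chk.py 3 "(.651,-.02)" 0; python3 - <<'E'
from fit import *
p,d,K,E=shot("wrist"); save("w3",p); P=cloud(d,K,E); np.savez("w3",p=p,P=P)
for k,c,r,z0,z1 in(("tall",(.65,.09),.034,.02,.09),("short",(.652,-.13),.034,.01,.045),("tumb",(.651,-.02),None,.015,.075)):
    q=sel(P,c,.045,z0,z1); w=q[:,:2]
    if len(w)>20:
        o=least_squares(lambda x:np.hypot(*(w-x).T)-(r or (.0265+.0045*q[:,2]/.085)),np.array(c),loss="cauchy",f_scale=.001); print(k,len(w),o.x,np.median(abs(o.fun)))
E
```

```text
9.125 [-0.6993  0.0579  2.2584  1.2314  0.9978 -0.562 ] [ 0.5627 -0.0833  0.1361]
[[ 0.4692  0.5757  0.6696]
 [ 0.3294 -0.8177  0.4722]
 [ 0.8193 -0.001  -0.5733]] [0.8349 0.0281 0.2671] 0.9040905757967831 0.0
scene tall 363 [0.6494 0.0925]
scene short 131 [ 0.6525 -0.1275]
0.0022889879194937946
scene tumb 574 [ 0.652  -0.0214]
along +y -0.003890400497672221 across(+ = back) 0.0009819953973195738
side tall 712 [0.6479 0.0907]
side short 133 [ 0.6504 -0.1296]
0.0011550936245003224
side tumb 446 [ 0.6526 -0.0168]
along +y 0.002533028726431203 across(+ = back) 0.003444243445937378
[ 0.5637 -0.0859  0.1387]
tall 4088 [0.6495 0.09  ] 0.0002867662488177519
short 857 [ 0.6523 -0.1304] 0.00017192453226473614
tumb 4456 [ 0.6525 -0.0203] 0.0035899345072788035
```

View pics/w3.png

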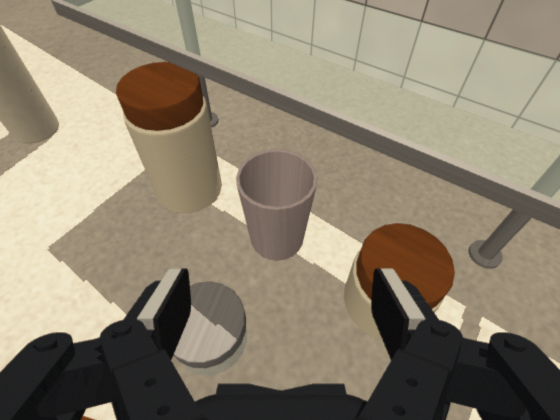

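The wrist view shows the tumbler standing at (277,205), between the tall jar at (168,135) and the short jar at (404,270). I'll fit its outer wall and rim properly.

```bash
cat > tfit.py <<'E'
from fit import *
import sys
def tf(n,c0):
    D=np.load(n);P=D["P"]; o={}
    for k,c,r,z0,z1 in(("tall",(.65,.09),.034,.02,.09),("short",(.652,-.13),.034,.01,.045)):
        w=sel(P,c,.05,z0,z1)[:,:2]; o[k]=least_squares(lambda x:np.hypot(*(w-x).T)-r,np.array(c),loss="cauchy",f_scale=.001).x
    t,s=o["tall"],o["short"]; u=(t-s)/np.linalg.norm(t-s); m=(t+s)/2
    for lo,hi in((.008,.03),(.03,.05),(.05,.07),(.08,.09)):
        q=sel(P,c0,.045,lo,hi)
        if len(q)<25: continue
        # outer wall: drop points inside radius
        x=np.array([*c0,.029])
        for _ in range(6):
            rr=np.hypot(*(q[:,:2]-x[:2]).T); w=q[rr>x[2]-.0035][:,:2]
            f=least_squares(lambda x:np.r_[np.hypot(*(w-x[:2]).T)-x[2],(x[2]-(.0262+.0048*(lo+hi)/2/.085))*3],x,loss="soft_l1",f_scale=.0007); x=f.x
        v=x[:2]-m; print(n,lo,len(w),x,"along",round(v@u,4),"back",round(v@[u[1],-u[0]],4))
for n in sys.argv[2:]: tf(n,eval(sys.argv[1]))
E
python3 tfit.py "(.652,-.02)" w3.npz scene3.npz side3.npz
```

```text
w3.npz 0.008 718 [ 0.6508 -0.0216  0.0248] along -0.0013 back -0.0002
w3.npz 0.03 1367 [ 0.6504 -0.0218  0.026 ] along -0.0015 back -0.0005
w3.npz 0.05 1951 [ 0.6504 -0.0218  0.0273] along -0.0016 back -0.0005
w3.npz 0.08 1478 [ 0.6507 -0.0216  0.029 ] along -0.0014 back -0.0002
scene3.npz 0.008 131 [ 0.6505 -0.0193  0.0246] along -0.0018 back -0.0005
scene3.npz 0.03 143 [ 0.6504 -0.0193  0.0259] along -0.0018 back -0.0006
scene3.npz 0.05 171 [ 0.6502 -0.0192  0.0274] along -0.0016 back -0.0008
scene3.npz 0.08 91 [ 0.6513 -0.0188  0.0293] along -0.0013 back 0.0004
side3.npz 0.008 44 [ 0.6509 -0.0205  0.0272] along -0.0011 back 0.0017
side3.npz 0.03 82 [ 0.6495 -0.0184  0.0264] along 0.001 back 0.0003
side3.npz 0.05 161 [ 0.6494 -0.0179  0.0275] along 0.0015 back 0.0003
side3.npz 0.08 74 [ 0.6496 -0.0179  0.029 ] along 0.0015 back 0.0004
```

```bash
cat > rr.py <<'E'
E
for f in 0 1; do python3 jp.py "((.444,-.041),.23,0,0,0,$f,15)" "[-.3,-.4,2.2,0,1.3,$([ $f = 0 ] && echo -1.87 || echo 1.27)]"; done
```

```text
True [-0.3203 -0.2227  2.1367 -0.      1.2276 -1.8911] [ 0.444 -0.041  0.211]
[ 0.557 -0.069  0.14 ] [ 0.403 -0.193  0.291]
[ 0.55  -0.056  0.142] [ 0.409 -0.184  0.303]
[ 0.541 -0.044  0.144] [ 0.415 -0.175  0.315]
[ 0.532 -0.034  0.146] [ 0.421 -0.165  0.326]
[ 0.523 -0.026  0.148] [ 0.426 -0.155  0.338]
[ 0.513 -0.021  0.15 ] [ 0.43  -0.144  0.35 ]
[ 0.504 -0.017  0.153] [ 0.434 -0.134  0.362]
[ 0.495 -0.015  0.157] [ 0.437 -0.123  0.374]
[ 0.485 -0.014  0.161] [ 0.44  -0.111  0.386]
[ 0.477 -0.016  0.167] [ 0.442 -0.1    0.399]
[ 0.469 -0.018  0.173] [ 0.444 -0.088  0.411]
[ 0.462 -0.023  0.18 ] [ 0.445 -0.077  0.423]
[ 0.455 -0.028  0.189] [ 0.445 -0.065  0.436]
[ 0.449 -0.034  0.199] [ 0.445 -0.053  0.448]
[ 0.444 -0.041  0.211] [ 0.444 -0.041  0.46 ]
call 0
[0.0039, -0.0165, 0.0015, 0.0571, -0.0414, -0.1686]
[0.0066, -0.032, 0.0016, 0.1164, -0.0796, -0.3363]
[0.0081, -0.0464, 0.0003, 0.1781, -0.1147, -0.5029]
[0.0088, -0.0595, -0.0023, 0.2423, -0.147, -0.6682]
[0.0088, -0.0713, -0.0062, 0.3092, -0.1767, -0.8317]
call 1
[0.0072, -0.0086, -0.0026, 0.0658, -0.0247, -0.1636]
[0.01
[... 1348 characters left out ...]
0.0081, -0.0464, 0.0003, 0.1326, -0.1625, 0.1231]
[0.0088, -0.0595, -0.0023, 0.1588, -0.2288, 0.1641]
[0.0088, -0.0713, -0.0062, 0.1746, -0.2993, 0.2048]
call 1
[-0.0038, -0.0105, -0.0026, 0.0042, -0.0701, 0.0457]
[-0.008, -0.0196, -0.0066, -0.0027, -0.1405, 0.0926]
[-0.0122, -0.0272, -0.012, -0.0209, -0.2101, 0.1404]
[-0.0162, -0.0335, -0.0187, -0.0503, -0.2773, 0.1888]
[-0.0199, -0.0385, -0.0268, -0.0906, -0.3408, 0.2377]
call 2
[-0.0068, -0.0018, -0.008, -0.0485, -0.0551, 0.0552]
[-0.013, -0.0024, -0.0173, -0.1059, -0.1029, 0.1124]
[-0.0185, -0.0022, -0.0282, -0.1714, -0.1424, 0.1714]
[-0.0232, -0.0013, -0.0406, -0.2439, -0.1727, 0.2321]
[-0.027, 0.0001, -0.0544, -0.3226, -0.1927, 0.2941]
```

Request:
carry_out(deltas=[0.045, 0, -0.032, 0, 0, 0, 0.09, 0, -0.063, 0, 0, 0, 0.09, 0, -0.063, 0, 0, 0], grip=100)

```text
time: 9.65
eef_pos: [0.566, -0.0838, 0.2505]
tcp_rot: [0.844, 0.269, 0.443, -0.137]
contact_force: [-0.1, -0.7, 0.2]
opening: 1.004
finger_force: 0.0
```

```bash
python3 log.py; python3 jp.py "((.444,-.041),.23,0,0,0,1,7)" "[-.3,-.4,2.2,0,1.3,1.27]"
```

```text
9.65 [-0.6956 -0.1405  2.1988  1.1011  1.0943 -0.2974] [ 0.566  -0.0838  0.2505]
[[ 0.4622  0.5759  0.6743]
 [ 0.3339 -0.8175  0.4693]
 [ 0.8215  0.0083 -0.5701]] [-0.1039 -0.7492  0.1585] 1.0035424429478441 0.0
True [-0.3203 -0.2228  2.1367 -0.      1.2276  1.2505] [ 0.444 -0.041  0.211]
[ 0.549 -0.058  0.235] [ 0.409 -0.18   0.402]
[ 0.529 -0.039  0.222] [ 0.418 -0.158  0.412]
[ 0.509 -0.028  0.212] [ 0.426 -0.135  0.421]
[ 0.489 -0.024  0.205] [ 0.433 -0.112  0.431]
[ 0.471 -0.025  0.202] [ 0.438 -0.089  0.441]
[ 0.456 -0.031  0.204] [ 0.442 -0.065  0.451]
[ 0.444 -0.041  0.211] [ 0.444 -0.041  0.46 ]
call 0
[-0.0119, -0.0313, 0.0089, 0.0747, -0.1317, 0.1009]
[-0.0256, -0.0578, 0.0118, 0.1127, -0.2776, 0.198]
[-0.0398, -0.0789, 0.0094, 0.1114, -0.4302, 0.2893]
[-0.0532, -0.094, 0.0022, 0.0695, -0.5811, 0.3733]
[-0.0642, -0.1033, -0.009, -0.0128, -0.7216, 0.4484]
call 1
[-0.0155, 0.002, -0.0054, -0.1091, -0.0966, 0.1067]
[-0.0273, 0.007, -0.0163, -0.2437, -0.1612, 0.2151]
```

Request:
carry_out(deltas=[-0.012, -0.0313, 0.009, 0.0747, -0.1317, 0.1009, -0.0256, -0.0578, 0.0118, 0.1127, -0.2776, 0.198, -0.0398, -0.0789, 0.0094, 0.1114, -0.4302, 0.2893, -0.0532, -0.094, 0.0022, 0.0695, -0.5811, 0.3733, -0.0642, -0.1033, -0.009, -0.0128, -0.7216, 0.4484])

```text
time: 10.28
eef_pos: [0.4669, -0.0229, 0.1955]
tcp_rot: [0.984, 0.105, 0.073, -0.124]
contact_force: [0.6, 0.1, -0.9]
opening: 1.003
finger_force: 0.0
```

Request:
carry_out(deltas=[-0.0155, 0.002, -0.0054, -0.1091, -0.0966, 0.1067, -0.0273, 0.007, -0.0163, -0.2437, -0.1612, 0.2151, -0.0273, 0.007, -0.0163, -0.2437, -0.1612, 0.2151])

```text
time: 10.65
eef_pos: [0.4414, -0.0381, 0.2059]
tcp_rot: [1.0, 0.002, -0.005, -0.004]
contact_force: [0.5, 0.3, -0.2]
opening: 1.005
finger_force: 0.0
```

```bash
python3 log.py; python3 - <<'E'
from fit import *
from plan import *
p,d,K,E=shot("wrist"); save("w4",p); P=cloud(d,K,E); np.savez("w4",p=p,P=P)
for k,c,r,z0,z1 in(("bottle",(.444,-.041),.027,.02,.1),("cap",(.444,-.041),.014,.117,.137)):
    q=sel(P,c,.045,z0,z1); w=q[:,:2]
    if len(w)>20:
        o=least_squares(lambda x:np.hypot(*(w-x).T)-r,np.array(c),loss="cauchy",f_scale=.001); print(k,len(w),o.x,np.median(abs(o.fun)))
q=P[(np.hypot(P[...,0]-.444,P[...,1]+.041)<.04)&(P[...,2]>.136)]; print("captop",len(q),np.median(q,0) if len(q) else 0)
rows(T(),[pose((.444,-.041),z,0,0,0) for z in (.21,.095)])
E
```

```text
10.65 [-0.3184 -0.2185  2.1429  0.0046  1.2285  1.246 ] [ 0.4414 -0.0381  0.2059]
[[ 0.9999  0.0048 -0.0093]
 [ 0.0049 -1.      0.0076]
 [-0.0093 -0.0077 -0.9999]] [ 0.5386  0.3216 -0.1816] 1.0051413354906318 0.0
bottle 896 [ 0.4436 -0.0418] 0.00012059991381538349
cap 342 [ 0.4436 -0.0418] 0.00014919371495817658
captop 15104 [ 0.4573 -0.0423  0.2875]
[0.0029, 0.0026, 0.0146, -0.0086, 0.0095, 0.0041]
[0.004, 0.0036, 0.1296, -0.0086, 0.0095, 0.0041]
```

Request:
carry_out(deltas=[0.0036, 0.0044, 0.02, -0.0086, 0.0095, 0.004, 0.0036, 0.0044, 0.06, -0.0086, 0.0095, 0.004, 0.0036, 0.0044, 0.1, -0.0086, 0.0095, 0.004, 0.0036, 0.0044, 0.129, -0.0086, 0.0095, 0.004, 0.0036, 0.0044, 0.129, -0.0086, 0.0095, 0.004])

```text
time: 11.32
eef_pos: [0.441, -0.043, 0.0745]
tcp_rot: [1.0, -0.002, -0.003, -0.0]
contact_force: [-0.0, -0.5, -0.1]
opening: 0.997
finger_force: 0.0
```

Request:
carry_out(deltas=[0, 0, 0, 0, 0, 0, 0, 0, 0, 0, 0, 0, 0, 0, 0, 0, 0, 0, 0, 0, 0, 0, 0, 0], grip=0, grip_force=35)

```text
time: 11.82
eef_pos: [0.4452, -0.0439, 0.0798]
tcp_rot: [1.0, -0.002, 0.002, 0.002]
contact_force: [-0.7, 1.8, 5.3]
opening: 0.618
finger_force: 37.1
```

```bash
python3 log.py; python3 - <<'E'
from plan import *
M=T(); M[:3,3]=[.4436,-.0418,.076]; M[:3,:3]=tgt(0,0,1)
for c,z in(((.5637,.089),.155),((.5637,.089),.095)):
    p,Rt=pose(c,z,0,0,0); e,q=ik(p,Rt,[0,.3,1.8,0,1.1,1.5]); print(e<1e-7,q)
E
```

```text
11.825 [-0.3246 -0.0359  2.2367 -0.0026  0.9351  1.2527] [ 0.4452 -0.0439  0.0798]
[[ 1.     -0.005   0.0047]
 [-0.0049 -1.     -0.0038]
 [ 0.0048  0.0038 -1.    ]] [-0.6652  1.7996  5.2791] 0.6182360719881583 37.089284704998136
True [-0.0211  0.1566  1.9143 -0.      1.0708  1.5496]
True [-0.0211  0.2384  1.9437 -0.      0.9595  1.5496]
```

Request:
carry_out(deltas=[0, 0, -0.02, 0, 0, 0, 0, 0, -0.05, 0, 0, 0, 0.03, -0.033, -0.055, 0, 0, 0, 0.06, -0.066, -0.055, 0, 0, 0, 0.09, -0.098, -0.055, 0, 0, 0])

```text
time: 12.45
eef_pos: [0.5347, 0.0549, 0.1325]
tcp_rot: [1.0, -0.002, 0.001, 0.002]
contact_force: [-0.0, -0.4, -2.3]
opening: 0.619
finger_force: 37.7
```

Request:
carry_out(deltas=[0.016, -0.017, 0, 0, 0, 0, 0.03, -0.0325, 0, 0, 0, 0, 0.03, -0.0325, 0, 0, 0, 0])

```text
time: 12.82
eef_pos: [0.5644, 0.087, 0.1321]
tcp_rot: [1.0, -0.001, 0.0, 0.002]
contact_force: [0.3, 0.2, -1.3]
opening: 0.618
finger_force: 37.8
```

```bash
python3 log.py; cat > bchk.py <<'E'
from fit import *
import sys
z0=float(sys.argv[2])
for n in sys.argv[3:]:
    p,d,K,E=shot(n); P=cloud(d,K,E); save(n+sys.argv[1],p); np.savez(n+sys.argv[1],p=p,P=P); br=p.max(-1); o={}
    red=(p[...,0].astype(int)-p[...,2]>25)
    for k,c,r,a,b,m in(("tall",(.65,.09),.034,.02,.09,~red),("short",(.652,-.129),.034,.01,.045,~red),("bottle",(.5637,.089),.027,z0+.01,z0+.1,red)):
        s=(np.hypot(P[...,0]-c[0],P[...,1]-c[1])<.045)&(P[...,2]>a)&(P[...,2]<b)&m; w=P[s][:,:2]
        if len(w)<20: print(n,k,len(w)); continue
        f=least_squares(lambda x:np.hypot(*(w-x).T)-r,np.array(c),loss="cauchy",f_scale=.001); o[k]=f.x; print(n,k,len(w),f.x,np.median(abs(f.fun)))
    if len(o)==3:
        u=o["tall"]-o["short"]; u/=np.linalg.norm(u); v=o["bottle"]-o["tall"]; print("lateral",v@u,"front",-v@[u[1],-u[0]],"gap",np.linalg.norm(v)-.061)
for i in range(3): print(T()[:3,3])
E
python3 bchk.py 5 .055 scene side
```

```text
12.825 [-0.023   0.1625  1.9154 -0.0042  1.0632  1.5527] [0.5644 0.087  0.1321]
[[ 1.     -0.0029  0.0004]
 [-0.0029 -1.     -0.0037]
 [ 0.0004  0.0037 -1.    ]] [ 0.2969  0.1615 -1.34  ] 0.6184179876722287 37.75285784278822
scene tall 7
scene short 0
scene bottle 352 [0.563  0.0909] 0.0006503605344335937
side tall 717 [0.6479 0.0907] 0.0004948341948225049
side short 50 [ 0.6507 -0.1291] 0.000666334745785032
side bottle 672 [0.5611 0.0883] 0.0006086321566269558
lateral -0.0012795778206457654 front 0.08687830396844949 gap 0.025887726520109816
[0.5636 0.0861 0.132 ]
[0.5636 0.0861 0.132 ]
[0.5636 0.0861 0.132 ]
```

Request:
carry_out(deltas=[0.001, -0.001, 0.025, 0, 0, 0, 0.001, -0.001, 0.045, 0, 0, 0, 0.001, -0.001, 0.053, 0, 0, 0, 0.001, -0.001, 0.054, 0, 0, 0, 0.001, -0.001, 0.054, 0, 0, 0])

```text
time: 13.55
eef_pos: [0.5662, 0.0869, 0.0799]
tcp_rot: [1.0, -0.003, 0.002, 0.002]
contact_force: [-0.7, -0.0, 4.1]
opening: 0.618
finger_force: 38.1
```

Request:
carry_out(deltas=[0, 0, 0, 0, 0, 0, 0, 0, 0, 0, 0, 0, 0, 0, 0, 0, 0, 0], grip=95)

```text
time: 13.92
eef_pos: [0.5653, 0.0871, 0.0784]
tcp_rot: [1.0, -0.003, 0.0, 0.002]
contact_force: [-0.1, -0.7, -0.6]
opening: 0.948
finger_force: 0.0
```

Request:
carry_out(deltas=[0, 0, -0.02, 0, 0, 0, 0, 0, -0.06, 0, 0, 0, 0, 0, -0.11, 0, 0, 0, 0, 0, -0.15, 0, 0, 0, -0.04, 0, -0.17, 0, 0, 0])

```text
time: 14.55
eef_pos: [0.5276, 0.0876, 0.254]
tcp_rot: [1.0, -0.003, 0.005, 0.002]
contact_force: [-0.5, 1.2, 1.0]
opening: 0.949
finger_force: 0.0
```

```bash
python3 log.py; python3 bchk.py 6 0 scene side wrist; python3 tfit.py "(.651,-.021)" scene6.npz side6.npz
```

```text
14.55 [-0.0236 -0.0473  1.9009 -0.0035  1.2788  1.5535] [0.5276 0.0876 0.254 ]
[[ 0.9999 -0.0054  0.0091]
 [-0.0053 -1.     -0.0035]
 [ 0.0091  0.0035 -1.    ]] [-0.5437  1.2231  0.9519] 0.9488448818307792 0.0
scene tall 4
scene short 0
scene bottle 359 [0.565 0.092] 0.0005715713090233762
side tall 712 [0.6479 0.0907] 0.0005102235292684144
side short 133 [ 0.6507 -0.1288] 0.0007659251300781225
side bottle 678 [0.5633 0.0903] 0.0005163751740272816
lateral 0.0006708925811440159 front 0.0845673098588742 gap 0.023569970992204287
wrist tall 60 [0.6497 0.0898] 9.904260412820984e-05
wrist short 503 [ 0.6523 -0.1306] 0.00027732937922875234
wrist bottle 80 [0.5646 0.0892] 8.57758270125103e-05
lateral 0.0004776090786531443 front 0.08503748878423975 gap 0.024038830008189266
[0.5254 0.0881 0.2519]
[0.5254 0.0881 0.2519]
[0.5254 0.0881 0.2519]
scene6.npz 0.008 128 [ 0.6504 -0.0192  0.0246] along -0.0017 back -0.0006
scene6.npz 0.03 153 [ 0.6504 -0.0191  0.026 ] along -0.0016 back -0.0006
scene6.npz 0.05 165 [ 0.6504 -0.0193  0.0273] along -0.0017 back -0.0005
scene6.npz 0.08 95 [ 0.6506 -0.0194  0.0289] along -0.0018 back -0.0003
side6.npz 0.008 40 [ 0.6515 -0.0196  0.0273] along -0.0006 back 0.0022
side6.npz 0.03 84 [ 0.6494 -0.0184  0.0264] along 0.0006 back 0.0001
side6.npz 0.05 157 [ 0.6497 -0.0177  0.0276] along 0.0013 back 0.0005
side6.npz 0.08 73 [ 0.6498 -0.0181  0.0294] along 0.001 back 0.0005
```

```bash
python3 jp.py "((.446,.27),.25,0,93.3,0,1,9)" "[.35,0,2,0,1.2,.29]"
```

```text
True [ 0.3496 -0.0553  1.9511 -0.      1.2458  0.292 ] [0.446 0.27  0.231]
[0.52 0.11 0.25] [0.519 0.111 0.499]
[0.514 0.131 0.247] [0.512 0.132 0.497]
[0.507 0.152 0.245] [0.505 0.153 0.494]
[0.499 0.173 0.243] [0.498 0.173 0.492]
[0.49  0.193 0.24 ] [0.489 0.194 0.49 ]
[0.48  0.213 0.238] [0.479 0.213 0.487]
[0.469 0.233 0.236] [0.469 0.233 0.485]
[0.458 0.252 0.233] [0.458 0.252 0.483]
[0.446 0.27  0.231] [0.446 0.27  0.48 ]
call 0
[-0.0054, -0.0217, 0.0022, 0.0007, -0.0006, -0.1815]
[-0.0118, -0.0431, 0.0044, 0.0014, -0.0011, -0.3629]
[-0.0191, -0.0642, 0.0066, 0.0022, -0.0015, -0.5444]
[-0.0272, -0.0849, 0.0088, 0.0031, -0.0019, -0.7258]
[-0.0362, -0.1052, 0.011, 0.004, -0.0022, -0.9073]
call 1
[0.0096, -0.02, 0.0023, 0.0008, -0.0002, -0.1814]
[0.0183, -0.0403, 0.0045, 0.0017, -0.0003, -0.3629]
[0.0261, -0.0609, 0.0068, 0.0026, -0.0003, -0.5443]
[0.033, -0.0818, 0.009, 0.0035, -0.0002, -0.7258]
```

Request:
carry_out(deltas=[-0.0054, -0.0217, 0.002, 0.001, 0, -0.1815, -0.0118, -0.0431, 0.004, 0.001, -0.001, -0.363, -0.0191, -0.0642, 0.0066, 0.002, -0.0015, -0.5444, -0.0272, -0.0849, 0.0088, 0.003, -0.002, -0.7258, -0.0362, -0.1052, 0.011, 0.004, -0.002, -0.9073], grip=100)

```text
time: 15.32
eef_pos: [0.4896, 0.1939, 0.2367]
tcp_rot: [0.899, 0.439, -0.001, -0.0]
contact_force: [0.5, 0.4, -0.0]
opening: 1.003
finger_force: 0.0
```

Request:
carry_out(deltas=[0.0096, -0.02, 0.0023, 0.0008, 0, -0.1814, 0.0183, -0.0403, 0.0045, 0.0017, 0, -0.363, 0.0261, -0.0609, 0.0068, 0.0026, 0, -0.5443, 0.033, -0.0818, 0.009, 0.0035, 0, -0.7258, 0.033, -0.0818, 0.009, 0.0035, 0, -0.7258])

```text
time: 15.95
eef_pos: [0.4454, 0.2706, 0.2276]
tcp_rot: [0.686, 0.727, -0.002, -0.002]
contact_force: [0.4, 0.1, 0.4]
opening: 0.998
finger_force: 0.0
```

```bash
python3 log.py; python3 - <<'E'
from fit import *
from plan import *
p,d,K,E=shot("wrist"); save("w7",p); P=cloud(d,K,E); np.savez("w7",p=p,P=P)
m=((np.hypot(P[...,0]-.446,P[...,1]-.27)<.09)&(P[...,2]>.013)&(P[...,2]<.03)).astype(np.uint8)
L,l,s,c=cv2.connectedComponentsWithStats(m); i=1+np.argmax(s[1:,4]); q=P[l==i]
print(len(q),cv2.minAreaRect(q[:,:2].astype(np.float32)*1000),np.median(q[:,2]),s[i])
# mat from scene/side after tumbler removed
for n in("scene6","side6"):
    D=np.load(n+".npz");P=D["P"];b=D["p"].max(-1)
    m=((b<45)&(np.hypot(P[...,0]-.46,P[...,1]+.29)<.11)&(abs(P[...,2])<.012)).astype(np.uint8)
    L,l,s,c=cv2.connectedComponentsWithStats(m); i=1+np.argmax(s[1:,4]); print(n,s[i,4],cv2.minAreaRect(P[l==i][:,:2].astype(np.float32)*1000))
E
```

```text
15.95 [ 0.3501 -0.0495  1.9518  0.0022  1.2454  0.2916] [0.4454 0.2706 0.2276]
[[-0.0577  0.9983 -0.0065]
 [ 0.9983  0.0577 -0.0002]
 [ 0.0002 -0.0065 -1.    ]] [0.408  0.1043 0.4288] 0.9980284901865301 0.0
6906 ((447.38885498046875, 269.5187683105469), (56.099693298339844, 128.9886474609375), 3.257312059402466) 0.021279328232838596 [ 256  110   58  126 6906]
scene6 720 ((469.7892150878906, -289.7365417480469), (139.61395263671875, 54.385009765625), 70.6598129272461)
side6 708 ((463.4548645019531, -288.69512939453125), (145.69627380371094, 71.96315002441406), 69.82768249511719)
```

View pics/w7.png

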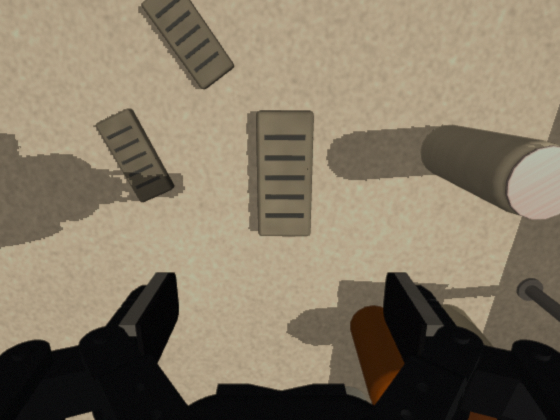

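The wrist view shows the dish at (285,173) with its long axis up the image; the two smaller look-alikes at (187,40) and (135,155) are clear of the fingers. Descending.

Request:
carry_out(deltas=[-0.001, 0.002, 0.05, 0, 0, 0, -0.001, 0.002, 0.1, 0, 0, 0, -0.001, 0.002, 0.15, 0, 0, 0, -0.001, 0.002, 0.195, 0, 0, 0, -0.001, 0.002, 0.195, 0, 0, 0])

```text
time: 16.62
eef_pos: [0.4442, 0.2671, 0.0295]
tcp_rot: [0.688, 0.726, -0.006, -0.004]
contact_force: [0.1, -0.1, 0.1]
opening: 0.999
finger_force: 0.0
```

```bash
python3 - <<'E'
from fit import *
from plan import *
q=[]
for i in range(4):
    ctrl.read_camera("wrist"); M=T(); q.append(M[:3,3])
print(np.array(q)); print(R.from_matrix(M[:3,:3]).as_rotvec(), ctrl.get_state()["contact_force"])
rows(M,[pose((.4474,.2695),.023,0,93.26,0)])
E
```

```text
[[0.4464 0.2681 0.0323]
 [0.448  0.2688 0.0342]
 [0.4489 0.2693 0.0354]
 [0.4492 0.2695 0.0359]]
[-2.1568 -2.2817 -0.0014] [-0.5664 -0.2469 -0.1977]
[0.0, -0.0017, 0.0319, -0.0006, -0.002, -0.0006]
```

Request:
carry_out(deltas=[0, -0.0015, 0.016, 0, -0.001, 0, 0, -0.0015, 0.031, 0, -0.002, 0, 0, -0.0015, 0.031, 0, -0.002, 0, 0, -0.0015, 0.031, 0, -0.002, 0, 0, -0.0015, 0.031, 0, -0.002, 0])

```text
time: 17.45
eef_pos: [0.4455, 0.2691, 0.0027]
tcp_rot: [0.687, 0.727, -0.002, -0.001]
contact_force: [0.0, -0.3, 0.2]
opening: 1.002
finger_force: 0.0
```

Request:
carry_out(deltas=[0, 0, 0, 0, 0, 0, 0, 0, 0, 0, 0, 0, 0, 0, 0, 0, 0, 0, 0, 0, 0, 0, 0, 0], grip=0, grip_force=40)

```text
time: 17.95
eef_pos: [0.4466, 0.2693, 0.0034]
tcp_rot: [0.687, 0.727, -0.001, -0.0]
contact_force: [0.7, 0.2, 4.8]
opening: 0.642
finger_force: 45.4
```

Request:
carry_out(deltas=[0, 0, 0.001, 0, 0, 0, 0, 0, 0.001, 0, 0, 0])

```text
time: 18.2
eef_pos: [0.4466, 0.2693, 0.0033]
tcp_rot: [0.687, 0.727, -0.001, -0.001]
contact_force: [-1.0, -1.7, 12.1]
opening: 0.641
finger_force: 46.3
```

```bash
python3 log.py
```

```text
18.2 [ 0.348   0.2682  2.0764 -0.0002  0.8001  0.2907] [0.4466 0.2693 0.0033]
[[-0.0574  0.9983 -0.0028]
 [ 0.9983  0.0574 -0.0012]
 [-0.001  -0.0029 -1.    ]] [-0.962  -1.6853 12.0878] 0.6405920403316563 46.266714334487915
```

Request:
carry_out(deltas=[-0.02, -0.0008, 0, 0, 0, 0, -0.055, -0.0022, 0, 0, 0, 0, -0.09, -0.0036, 0, 0, 0, 0, -0.125, -0.005, 0, 0, 0, 0, -0.16, -0.0064, 0, 0, 0, 0])

```text
time: 18.82
eef_pos: [0.4495, 0.1098, 0.0033]
tcp_rot: [0.687, 0.726, 0.0, -0.002]
contact_force: [0.8, 8.1, 9.2]
opening: 0.643
finger_force: 46.0
```

```bash
python3 log.py; python3 - <<'E'
from plan import *
s=[.1,.2,2.2,0,.8,.05]
for y,ph in((.05,93.26),(0,93.3),(-.05,93),(-.15,85),(-.2888,69.8)):
    x=.4474+(.2695-y)/.558*.016
    p,Rt=pose((x,y),.022,0,ph,0); e,s=ik(p,Rt,s); print(y,e<1e-7,s)
E
```

```text
18.825 [ 0.0184  0.1545  2.2172  0.0038  0.7716 -0.0396] [0.4495 0.1098 0.0033]
[[-0.0553  0.9985 -0.0017]
 [ 0.9985  0.0553  0.0026]
 [ 0.0027 -0.0016 -1.    ]] [0.829  8.1199 9.2223] 0.6431951756860723 46.00532948970795
0.05 True [-0.1131  0.1421  2.2326 -0.      0.7669 -0.17  ]
0 True [-0.2236  0.1395  2.2357 -0.      0.7665 -0.2811]
-0.05 True [-0.3306  0.1478  2.2259 -0.      0.7678 -0.3829]
-0.15 True [-0.5259  0.1951  2.1694 -0.      0.7771 -0.4386]
-0.2888 True [-0.7432  0.3122  2.0192 -0.      0.8102 -0.3906]
```

Request:
carry_out(deltas=[-0.035, -0.001, 0, 0, 0, 0, -0.07, -0.002, 0, 0, 0, 0, -0.105, -0.003, 0, 0, 0, 0, -0.14, -0.004, 0, 0, 0, 0, -0.165, -0.0047, 0, 0, 0, 0])

```text
time: 19.45
eef_pos: [0.4537, -0.0554, 0.0033]
tcp_rot: [0.688, 0.726, -0.0, -0.002]
contact_force: [0.5, 11.1, 13.5]
opening: 0.64
finger_force: 46.4
```

```bash
python3 log.py; python3 - <<'E'
from h import *
p,d,K,E=shot("wrist"); P=cloud(d,K,E); np.savez("w8",p=p,P=P); save("w8",p)
b=p.max(-1)
m=((b<45)&(np.hypot(P[...,0]-.46,P[...,1]+.29)<.11)&(abs(P[...,2])<.012)).astype(np.uint8)
L,l,s,c=cv2.connectedComponentsWithStats(m)
if L>1: i=1+np.argmax(s[1:,4]); print(s[i],cv2.minAreaRect(P[l==i][:,:2].astype(np.float32)*1000))
E
```

```text
19.45 [-0.3448  0.1447  2.2288  0.0021  0.7725 -0.4009] [ 0.4537 -0.0554  0.0033]
[[-0.0546  0.9985 -0.0036]
 [ 0.9985  0.0546  0.0029]
 [ 0.0031 -0.0034 -1.    ]] [ 0.5121 11.0588 13.5281] 0.6396707068193009 46.44514560699463
```

Request:
carry_out(deltas=[-0.034, -0.0005, 0, 0, 0, 0.04, -0.068, -0.001, 0, 0, 0, 0.1, -0.102, -0.0015, 0, 0, 0, 0.17, -0.136, -0.002, 0, 0, 0, 0.24, -0.17, -0.0023, 0, 0, 0, 0.31])

```text
time: 20.12
eef_pos: [0.4605, -0.2236, 0.0034]
tcp_rot: [0.792, 0.611, -0.001, -0.004]
contact_force: [0.2, 12.8, 16.9]
opening: 0.642
finger_force: 46.7
```

```bash
python3 - <<'E'
from plan import *
for i in range(4): ctrl.read_camera("wrist")
import runpy; runpy.run_path("log.py")
rows(T(),[pose((.4635,-.289),.0223,0,69.7,0)])
E
```

```text
20.325 [-0.6538  0.254   2.0947 -0.0087  0.791  -0.3953] [ 0.4614 -0.2284  0.0034]
[[ 0.2498  0.9683 -0.0022]
 [ 0.9683 -0.2498 -0.0061]
 [-0.0065 -0.0006 -1.    ]] [ 0.4008 -6.2479  5.5595] 0.6415400783750065 45.54401636123657
[-0.0582, 0.0171, 0.0004, -0.0003, 0.0065, 0.1019]
```

Request:
carry_out(deltas=[-0.03, 0.0088, 0, 0, 0, 0.05, -0.0582, 0.0171, 0, 0, 0, 0.102, -0.0582, 0.0171, 0, 0, 0, 0.102, -0.0582, 0.0171, 0, 0, 0, 0.102, -0.0582, 0.0171, 0, 0, 0, 0.102])

```text
time: 20.95
eef_pos: [0.4632, -0.2882, 0.0034]
tcp_rot: [0.821, 0.572, -0.003, 0.002]
contact_force: [1.0, -5.1, 4.7]
opening: 0.644
finger_force: 45.6
```

```bash
cat > dchk.py <<'E'
from plan import *
import sys
for n in("scene","side"):
    p,d,K,E=shot(n); P=cloud(d,K,E); np.savez(n+sys.argv[1],p=p,P=P); save(n+sys.argv[1],p); b=p.max(-1)
    m=((np.hypot(P[...,0]-.463,P[...,1]+.289)<.085)&(P[...,2]>.013)&(P[...,2]<.026)&(b>45)).astype(np.uint8)
    L,l,s,c=cv2.connectedComponentsWithStats(m); q=P[m>0]; print(n,len(q),cv2.minAreaRect(q[:,:2].astype(np.float32)*1000), np.median(q[:,2]))
    m=((b<45)&(np.hypot(P[...,0]-.46,P[...,1]+.29)<.1)&(abs(P[...,2])<.007)); q=P[m]; print("  mat",len(q),cv2.minAreaRect(q[:,:2].astype(np.float32)*1000))
import runpy; runpy.run_path("log.py")
rows(T(),[pose((.4635,-.289),.0223,0,69.7,0)])
E
python3 dchk.py 9
```

```text
scene 610 ((444.9530944824219, -316.7850341796875), (59.905303955078125, 68.31756591796875), 69.63616180419922) 0.020759285939726424
  mat 11 ((434.1877136230469, -335.6585693359375), (37.742374420166016, 82.82414245605469), 32.56414794921875)
side 470 ((464.9551696777344, -282.1719970703125), (126.02339935302734, 71.73090362548828), 62.620262145996094) 0.018446972564747477
  mat 114 ((465.6346740722656, -280.04339599609375), (132.98312377929688, 74.17334747314453), 71.15766143798828)
21.05 [-0.7397  0.3103  2.0208 -0.0083  0.8085 -0.3802] [ 0.4632 -0.2881  0.0034]
[[ 0.3465  0.9381 -0.0026]
 [ 0.938  -0.3465 -0.0057]
 [-0.0063 -0.0005 -1.    ]] [ 1.4278 -5.482   4.0919] 0.6419500351568785 45.55072903633118
[-0.0007, 0.0006, 0.0001, -0.0005, 0.0063, 0.0005]
```

Request:
carry_out(deltas=[0, 0, 0, 0, 0, 0, 0, 0, 0, 0, 0, 0, 0, 0, 0, 0, 0, 0, 0, 0, -0.003, 0, 0, 0], grip=100)

```text
time: 21.55
eef_pos: [0.4616, -0.286, 0.0045]
tcp_rot: [0.821, 0.571, -0.003, -0.002]
contact_force: [-0.2, -0.2, 0.9]
opening: 1.002
finger_force: 0.0
```

Request:
carry_out(deltas=[0, 0, -0.02, 0, 0, 0, 0, 0, -0.06, 0, 0, 0, 0, 0, -0.11, 0, 0, 0, 0, 0, -0.16, 0, 0, 0, 0, 0, -0.22, 0, 0, 0])

```text
time: 22.18
eef_pos: [0.4626, -0.2856, 0.2259]
tcp_rot: [0.821, 0.571, -0.003, -0.002]
contact_force: [0.7, -0.3, -0.8]
opening: 0.998
finger_force: 0.0
```

```bash
cat > fin.py <<'E'
from plan import *
import sys
for i in range(3): ctrl.read_camera("wrist")
p,d,K,E=shot("wrist"); P=cloud(d,K,E); save(sys.argv[1],p); np.savez(sys.argv[1],p=p,P=P); b=p.max(-1)
near=np.hypot(P[...,0]-.463,P[...,1]+.289)<.1
q=P[near&(P[...,2]>.013)&(P[...,2]<.027)]; print("dish",len(q),cv2.minAreaRect(q[:,:2].astype(np.float32)*1000))
m=(near&(b<50)&(P[...,2]<.008)).astype(np.uint8); m=cv2.morphologyEx(m,cv2.MORPH_OPEN,np.ones((2,2),np.uint8)); q=P[m>0]; print("mat",len(q),cv2.minAreaRect(q[:,:2].astype(np.float32)*1000))
import runpy; runpy.run_path("log.py")
E
python3 fin.py w10
```

```text
dish 6829 ((463.0447692871094, -287.52239990234375), (128.2416229248047, 56.03382873535156), 69.66204071044922)
mat 2818 ((464.3519287109375, -290.31951904296875), (149.0944061279297, 73.96045684814453), 70.10374450683594)
22.375 [-0.7375  0.0038  1.9005 -0.0051  1.2362 -0.3812] [ 0.4639 -0.2867  0.2271]
[[ 0.3472  0.9378 -0.0024]
 [ 0.9378 -0.3472 -0.0043]
 [-0.0048 -0.0008 -1.    ]] [ 0.0236  0.9193 -1.0611] 0.9994626470780316 0.0
```

View pics/w10.png

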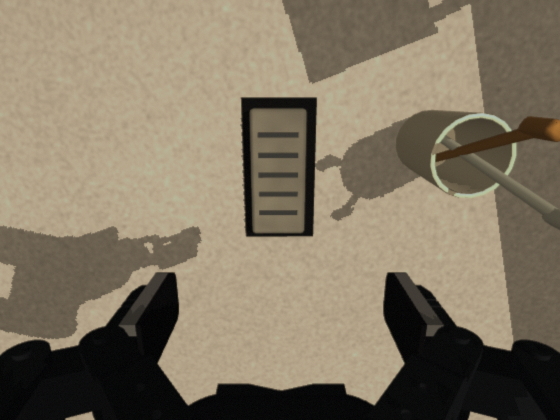

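```bash
cat > fin2.py <<'E'
from h import *
import sys
a=np.radians(69.7); u=np.array([np.cos(a),np.sin(a)]); v=np.array([u[1],-u[0]])
def edges(w,lo=.5,hi=99.5):
    w=w-[.463,-.289]; A=[np.percentile(w@k,[lo,hi])*1000 for k in(u,v)]; return [(np.round(x,1),round(x.mean(),2)) for x in A]
def ana(n,p,P):
    b=p.max(-1); near=np.hypot(P[...,0]-.463,P[...,1]+.289)<.1
    print(n,"dish",edges(P[near&(P[...,2]>.015)&(P[...,2]<.027)&(b>50)][:,:2]))
    m=(near&(b<45)&(P[...,2]<.006)).astype(np.uint8); m=cv2.morphologyEx(m,cv2.MORPH_OPEN,np.ones((2,2),np.uint8)); print("   mat",m.sum(),edges(P[m>0][:,:2]))
D=np.load("w10.npz"); ana("w10",D["p"],D["P"])
D=np.load("w1.npz"); ana("w1",D["p"],D["P"])
for n in("scene","side"):
    p,d,K,E=shot(n); P=cloud(d,K,E); save(n+"11",p); np.savez(n+"11",p=p,P=P); ana(n,p,P)
# wrist: project ideal mat/dish outlines for view
p=np.load("w10.npz")["p"]; b=p.max(-1); print("rows col 280:",[int(x) for x in b[85:112,280]],[int(x) for x in b[225:245,280]]); print("cols row 170:",[int(x) for x in b[170,236:258]],[int(x) for x in b[170,298:322]])
E
python3 fin2.py
```

```text
w10 dish [(array([-62. ,  65.4]), np.float64(1.71)), (array([-27.7,  27.2]), np.float64(-0.23))]
   mat 2759 [(array([nan, nan]), np.float64(nan)), (array([nan, nan]), np.float64(nan))]
w1 dish [(array([ 3.6, 53.6]), np.float64(28.6)), (array([-17.9,  32.2]), np.float64(7.16))]
   mat 6091 [(array([nan, nan]), np.float64(nan)), (array([nan, nan]), np.float64(nan))]
scene dish [(array([-61.5,  62.6]), np.float64(0.54)), (array([-29.2,  26.3]), np.float64(-1.47))]Traceback (most recent call last):
  File "fin2.py", line 13, in <module>
    p,d,K,E=shot(n); P=cloud(d,K,E); save(n+"11",p); np.savez(n+"11",p=p,P=P); ana(n,p,P)
                                                                               ~~~^^^^^^^
  File "fin2.py", line 9, in ana
    m=(near&(b<45)&(P[...,2]<.006)).astype(np.uint8); m=cv2.morphologyEx(m,cv2.MORPH_OPEN,np.ones((2,2),np.uint8)); print("   mat",m.sum(),edges(P[m>0][:,:2]))
                                                                                                                                           ~~~~~^^^^^^^^^^^^^^
  File "fin2.py", line 5, in edges
    w=w-[.463,-.289]; A=[np.percentile(w@k,[lo,hi])*1000 for k in(u,v)]; return [(np.round(x,1),round(x.mean(),2)) for x in A]
                         ~~~~~~~~~~~~~^^^^^^^^^^^^^
    return _quantile_unchecked(
        a, q, axis, out, overwrite_input, method, keepdims, weights)
    return _ureduce(a,
                    func=_quantile_ureduce_func,
    ...<5 lines>...
                    overwrite_input=overwrite_input,
                    method=method)
    r = func(a, **kwargs)
    result = _quantile(arr,
                       quantiles=q,
    ...<2 lines>...
                       out=out,
                       weights=wgt)
    slices_having_nans = np.isnan(arr[-1, ...])
                                  ~~~^^^^^^^^^
IndexError: index -1 is out of bounds for axis 0 with size 0
```

```bash
cat > fin2.py <<'E'
from h import *
import sys
a=np.radians(69.7); u=np.array([np.cos(a),np.sin(a)]); v=np.array([u[1],-u[0]])
def plane(K,E,z,sh=(420,560)):
    r,c=np.mgrid[:sh[0],:sh[1]]; D=np.stack([(c-K[0,2])/K[0,0],(r-K[1,2])/K[1,1],np.ones(sh)],-1)@E[:3,:3].T
    return E[:3,3]+D*((z-E[2,3])/D[...,2])[...,None]
def rect(m,P): return cv2.minAreaRect(P[m>0][:,:2].astype(np.float32)*1000)
for n in("wrist","scene","side"):
    if n=="wrist": ctrl.read_camera(n)
    p,d,K,E=shot(n); b=p.max(-1); G=plane(K,E,0); S=plane(K,E,.02)
    near=np.hypot(G[...,0]-.463,G[...,1]+.289)<.11
    m=(near&(b<45)).astype(np.uint8); L,l,s,c=cv2.connectedComponentsWithStats(m); i=1+np.argmax(s[1:,4]); M=rect(l==i,G)
    P=cloud(d,K,E); zz=P[...,2]; q=near&(zz>.012)&(zz<.028)&(b>55); q=cv2.morphologyEx(q.astype(np.uint8),cv2.MORPH_OPEN,np.ones((3,3),np.uint8)); X=rect(q,S)
    dd=np.array(X[0])-np.array(M[0]); print(n,"mat",np.round(M[0],1),np.round(M[1],1),round(M[2],1),"dish",np.round(X[0],1),np.round(X[1],1),round(X[2],1),"off along",round(dd@u,1),"across",round(dd@v,1))
E
python3 fin2.py
```

```text
wrist mat [ 463.6 -289.1] [147.8  75.1] 69.8 dish [ 463.1 -287.9] [128.4  55.2] 69.6 off along 1.0 across -0.9
scene mat [ 493.9 -232.6] [34.3 62.9] 54.3 dish [ 458.  -296.4] [108.2  56.8] 69.9 off along -72.3 across -11.5
side mat [ 462.8 -286.5] [140.5  70.4] 69.4 dish [ 461.2 -278.7] [132.8  55. ] 69.7 off along 6.8 across -4.2
```

The last wrist view shows the dish at (279,171), lying square inside the mat's dark border, about 1 mm off centre. The jars, bottle and tumbler measured in place, and the gripper is clear. Handing in.

```bash
python3 -c "
from h import *
print(ctrl.sign_off())"
```

```text
the job is handed in; nothing more can be done
None
```

The job is handed in, finished in order at about 23 s. The tumbler stands within about 1.5 mm of midway between the jars, the bottle stands in front of the tall jar with a gap of about 24 mm, and the dish lies square on the mat about 1 mm off centre.

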